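# Press pastry tools into a sloping fitted tray and lock them

### The job

Put the pastry brush and the spatula that lie beside the sloping tool tray away in it: lay each in the recess of its own shape, press it down fully home on the recess floor, and when both are home turn the steel bar across both handles to lock them in. Leave the jar, the shaker, the timer and the roll of tape behind the tray where they are.

Things in the scene. Friction and masses are not known exactly. Their poses are not given: they have to be found in the camera images.
- tray: tool tray on a stand, 28 deg slope rising away from the robot, grey insert 266 x 216 mm with two recesses 16 mm deep, brush left, spatula right. Origin: middle of the tray on the recess floor plane. x up the slope, y left, z square out of the face. Each tool fits one way: flat, head up the slope (tool -y along tray +x). Insert top is z = 16 mm, wooden rim z = 19 mm
- brush: pastry brush lying flat on the worktop, left or right of the tray, 245 mm long, 60 g. Origin: middle of its length, on its underside; z up. Bristle head toward -y, 49 mm wide, 15 mm thick (tip y = -123 mm, ferrule ends y = -24 mm); round wooden handle toward +y, 18 mm thick, axis 10 mm up, end y = +123 mm. Turned up to 1.3 rad from head-away
- brush_grip (a point): point on the brush handle axis at brush y = +35 mm, 10 mm above the underside; a good place to grip across the 18 mm handle. Axes as the brush
- brush_tail (a point): point on the brush handle axis near its end, brush y = +95 mm, 10 mm above the underside. Axes as the brush
- brush_head (a point): point in the bristle head, brush y = -90 mm, 9.5 mm above the underside. Axes as the brush
- spatula: spatula, flat red head, white handle, flat beside the tray on the other side (not the one at the far edge), 246 mm long, 75 g. Origin: middle of its length, on its underside; z up. Head toward -y (tip y = -124 mm), 60 mm wide, 88 long, 14 thick; handle toward +y, 16 mm wide, 17 high, graspable y = +13 to +123 mm. Turned up to 1.3 rad from head-away
- spatula_grip (a point): point in the spatula handle at spatula y = +35 mm, 8.5 mm above the underside; a good place to grip across the 16 mm handle. Axes as the spatula
- spatula_tail (a point): point in the spatula handle near its end, spatula y = +95 mm, 8.5 mm above the underside. Axes as the spatula
- spatula_head (a point): point in the spatula head, spatula y = -90 mm, 7 mm above the underside. Axes as the spatula
- brush_recess (a point): point on the brush recess's floor where the seated brush's origin lies, 62 mm left of the tray's middle; axes as the tray. Head pocket 53 mm wide, x = +21 to +127 mm; handle slot 24 mm wide, on to x = -127 mm; finger notch 76 mm across, x = -57 to -13 mm, all 16 mm deep. Two sprung leaves narrow the slot at x = -84 to -100 mm: see brush_press
- brush_press (a point): point in the handle slot midway between its two black sprung rubber leaves, 92 mm down the slope from brush_recess, 17 mm above the floor; axes as the tray. The leaves leave a gap of about 13.5 mm: the handle must be pushed down between them here (roughly 5 to 15 N) until it rests on the floor; they then hold it
- spatula_recess (a point): point on the spatula recess's floor where the seated spatula's origin lies, 62 mm right of the tray's middle; axes as the tray. Head pocket 64 mm wide, x = +33 to +127 mm; handle slot 22 mm wide, on to x = -127 mm; finger notch 76 mm across, x = -57 to -13 mm, all 16 mm deep. Two sprung leaves narrow the slot at x = -84 to -100 mm
- spatula_press (a point): the like of brush_press in the spatula's slot: midway between the two leaves, 92 mm down the slope from spatula_recess, 17 mm above the floor. Gap about 13.5 mm, same push
- turn_bar (a joint): angle of the flat steel locking bar (160 x 16 x 6 mm) on a pivot at tray x = -70 mm, y = 0, underside z = 24 mm, clear of seated tools (17 to 20 mm). 0: along the slope between the recesses (starts within 0.12 rad); grows anticlockwise seen facing the tray; 1.57: across both handles; stop at 1.62. Friction 0.05 N m; stays where left
- turn_bar_grip (a point): grip point on the bar's pivot axis, inside an upright steel tab 44 mm long (along the bar), 12 mm thick; the tab's top is 9 mm above this point, the bar's top 16 mm below it, the recess floors 46 mm below. Axes turn with the bar: x along the bar (up the slope at joint 0), z square out of the tray face
- vanilla_jar: bystander: spice jar with dark cap, 44 mm across, 105 mm high, behind the tray; origin under its middle
- sugar_shaker: bystander: clear shaker with grey top, 44 mm across, 90 mm high, behind the tray; origin under its middle
- timer: bystander: white kitchen timer lying flat, 66 x 66 x 24 mm, behind a back corner of the tray, left or right (another timer lies at the far edge); origin under its middle
- tape_roll: bystander: roll of paper tape lying flat, 94 mm across, 25 mm high, behind a back corner of the tray, left or right; origin under its middle
Mind the look-alikes: they are no part of the job. Leave any blue look-alike of the brush alone.

How it is judged:
By the outcome, as a careful person would: the job done as asked, in the order asked, and still so for the second after the job is handed in, with the robot touching nothing.
It also fails if it takes over 72 s, if anything falls off the work surface, if the arm or the gripper's body presses on something with over 40 N, if the wrist force passes 120 N, or if a joint passes its speed limit or range.

### The arm

A 6-joint arm with a two-finger parallel gripper is mounted at the origin on the work surface; the furniture and walls round the work are solid. World frame = base frame: x ahead of the robot, y to its left, z up, the work surface at z = 0. Lengths are in m, angles in rad, forces in N, time in s.
With the tool pointing down it reaches from about 0.225 to 0.725 m from the base axis. Payload 3.1 kg.
Tool frame: the origin (TCP) lies at the very end of the fingers, on their centre line; the grasp point (between the pads) lies 19 mm behind it (manip.grasp_offset is the distance from the TCP to the grasp point, in m); z points along the fingers, y is the line along which they close (so a half turn about z gives the same grasp; the last joint's range is limited). The gripper opens to 85 mm and grips with 20 to 120 N. Pads are 22 mm wide; open, the fingers measure 114 mm over their backs; the gripper's body (76 mm by 85 mm) begins 54 mm behind the grasp point. The pads swing forward as they close: fully open they stand 13 mm farther back than shut.
Start: joints at [0.983, 0.048, 0.099, 1.622, 0, 1.443], TCP at [0.233, 0.47, 0.202] pointing down, gripper open.
Joint ranges: [-2.91, 2.91], [-0.99, 1.94], [-1.21, 1.42], [-2.12, 2.29], [-1.49, 1.47], [-3.14, 3.14]. Speed limits (rad/s): [2.79, 2.79, 3.14, 3.14, 3.14, 3.14].

### API

Orientations are given as a unit quaternion [w, x, y, z].
In Python, from rig import manip, vision, workorder gives the robot as it stands.
- The arm moves only by the tool arm_command, never from a script. Its argument "plan" is a list of rows, each a list of 3 entries, a list of its own where there are three numbers: the turn, a rotation vector about the tool's x, y, z in degrees, then the shift along the tool's x, y, z in cm, then the finger opening in cm, from 0 to 8.54. In form: [[[wx, wy, wz], [tx, ty, tz], gripper], ...]. A call has 1 to 10 rows; each row is the pose to reach, as a shift and turn from the pose commanded when the call began, along the tool's axes at that moment; what a row does not reach only later rows make up. A row lasts 1/10 s, in which the tool goes at most 50 mm and 8.59 degrees, less where a joint would pass 70% of its speed; a pose out of reach is approached as far as the arm can. A call with a gripper value outside its range is refused whole. The fingers move at their own pace and stop on an object; "grip_force" is the grip in N (left out, the last holds). Time passes only in rows, so rows that repeat a pose let the fingers close. It gives the time, the measured TCP pose, the force, the opening and the grip force at its end, in the units of the state.
- manip.get_obs(): the state, without advancing time (a new reading comes with each control period).
- vision.read_camera(name): name is "scene" or "top" or "wrist"; returns a dict with "img" (400x640x3 uint8, red, green, blue), "intrinsics" (3x3 intrinsics, pixels), "k1" (the pictures are not rectified: a ray, as slopes to the right and down, at radius r is drawn at 1 + k1 r^2 times it, then the intrinsics apply), "rvec" (rotation vector, rad) and "tvec" (3), from world to camera coordinates, as OpenCV has them. Camera axes: x right, y down, z forward; pixel columns grow to the right and rows downward; lengths in m; the calibration is good to about 2 mm. A picture is of the moment at which its call begins. There is no depth.
- workorder.sign_off(): hands the job in; it is judged then, once.
The state is a dict: "time": time; "q": joint angles; "joint_velocities": joint speeds; "joint_torque": joint torques, N m; "position": TCP position; "tcp_rot": TCP orientation; "ft_force": force on the tool from outside, world axes, zero at the start; "moment": the same for the moment, N m; "finger_gap": opening from 0.0 (shut) to 1.0 (fully open); "grasp_force": force on a finger pad.
Only numpy, scipy, OpenCV 4.12 (cv2) and the standard library are available. Lean on these libraries where they do the work, as an engineer would, in place of code of your own. Each camera call takes 0.05 s, during which the arm holds its last target. There are 200 camera calls.

## Working session

There is one attempt and no reset: what is moved stays moved. The work goes in short steps, Python scripts to look and compute and a tool call to move; the robot and the scene stay as the last step left them, time stands still between calls to the robot, and variables do not carry over. Pictures are saved under pics/ and viewed, at most 10 in all, crops included, and the job is handed in when it is done.

Besides the shell and the picture viewer there is one more tool, called after "Call:" as name(argument=value, ...) on one line, values as JSON. arm_command: Moves the arm, as the interface text tells. Its arguments: {"type":"object","properties":{"plan":{"type":"array","items":{"type":"array"}},"grip_force":{"type":"number"}},"required":["plan"]}

```bash
ls; mkdir -p pics
cat > h.py <<'E'
import numpy as np, cv2
from rig import manip, vision, workorder
from scipy.spatial.transform import Rotation as R
def cam(n): return vision.read_camera(n)
def ray(c,uv):
    K=np.array(c["intrinsics"]);p=(np.array(uv,float)-K[:2,2])/[K[0,0],K[1,1]]
    rd=np.hypot(*p);r=rd
    for _ in range(20): r=rd/(1+c["k1"]*r*r)
    if rd>0:p=p*r/rd
    M=R.from_rotvec(np.ravel(c["rvec"])).as_matrix();t=np.ravel(c["tvec"])
    d=M.T@np.array([p[0],p[1],1.]);return -M.T@t,d/np.linalg.norm(d)
def onplane(c,uv,z=0.,n=(0,0,1),p0=None):
    o,d=ray(c,uv);n=np.array(n,float);p0=np.array([0,0,z]) if p0 is None else np.array(p0)
    return o+d*(n@(p0-o))/(n@d)
def proj(c,X):
    M=R.from_rotvec(np.ravel(c["rvec"])).as_matrix();q=np.asarray(X)@M.T+np.ravel(c["tvec"])
    p=q[...,:2]/q[...,2:];p=p*(1+c["k1"]*(p**2).sum(-1,keepdims=True));K=np.array(c["intrinsics"])
    return p*[K[0,0],K[1,1]]+K[:2,2]
def tri(ca,ua,cb,ub):
    o1,d1=ray(ca,ua);o2,d2=ray(cb,ub);A=np.stack([d1,-d2],1);s=np.linalg.lstsq(A,o2-o1,rcond=None)[0]
    a,b=o1+s[0]*d1,o2+s[1]*d2;return (a+b)/2,np.linalg.norm(a-b)
def save(n,img): cv2.imwrite(f"pics/{n}.png",img[...,::-1])
E
python3 - <<'E'
from h import *
t=cam("top");s=cam("scene")
np.save('top.npy',t,allow_pickle=True);np.save('scene.npy',s,allow_pickle=True)
save("top1",t["img"]);save("scene1",s["img"])
o=manip.get_obs();print(o,manip.grasp_offset)
for c in(t,s):print(ray(c,(320,200)),c["k1"],c["intrinsics"][0][0])
E
```

```text
pics
{'time': 0.1, 'q': array([ 9.83151364e-01,  4.87024284e-02,  9.77434652e-02,  1.62198938e+00,
       -9.72698959e-07,  1.44299007e+00]), 'joint_velocities': array([-0.0013584 , -0.00051149,  0.0028917 ,  0.00022696, -0.00042376,
       -0.00162032]), 'joint_torque': array([ 2.06279750e-03, -3.39851868e+01,  3.20935428e+01,  1.58858736e-02,
       -1.31543643e-04, -2.21897926e-05]), 'position': array([0.23266921, 0.46994422, 0.20111535]), 'tcp_rot': array([-3.76303040e-04,  2.27898867e-01,  9.73684214e-01, -1.00806246e-03]), 'ft_force': array([ 0.26688988, -0.38110729, -0.56980803]), 'moment': array([ 0.01078241, -0.01198615, -0.00647282]), 'grasp_force': 0.0, 'finger_gap': 1.0021720343974077} 0.0187
(array([ 0.39096165, -0.00493896,  1.39854588]), array([ 0.11694483,  0.0242364 , -0.99284264])) -0.05172713637840953 374.9417599813346
(array([-0.02858036, -1.05409443,  0.71548853]), array([ 0.42194427,  0.78322907, -0.45663472])) 0.001512178305266124 447.63510575687087
```

View pics/top1.png

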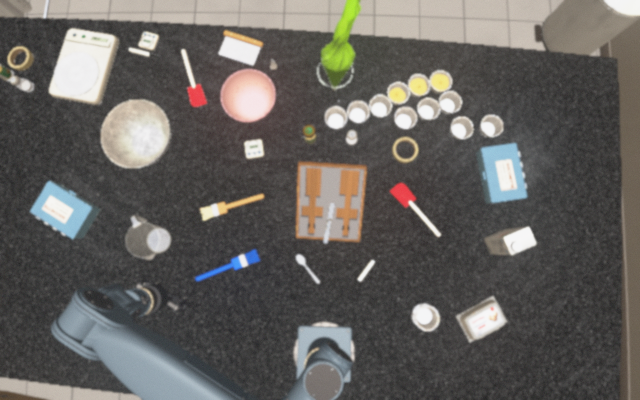

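View pics/scene1.png

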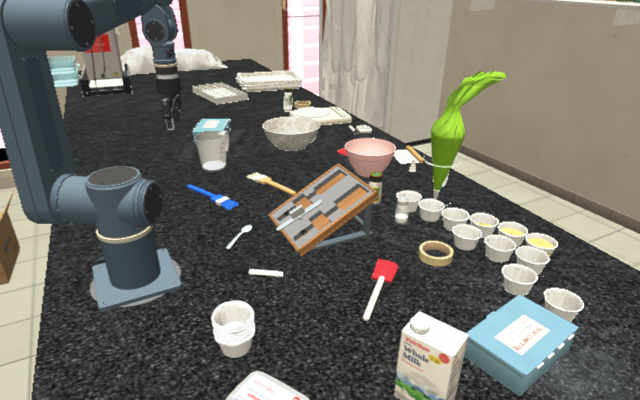

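The top view shows two brush candidates: a yellow-and-wood one at about (232,207) and a blue one at (228,266). It also shows two spatula candidates: one right of the tray at (415,208), and one at the far edge at (193,78). The wanted ones are the yellow brush beside the tray and the spatula at (415,208), since the blue brush is the look-alike and the other spatula is at the far edge. I'll confirm both in one enlarged crop.

Run:
```python
from h import *
t=np.load('top.npy',allow_pickle=True).item();s=np.load('scene.npy',allow_pickle=True).item()
im=t["img"];save("crop1",cv2.resize(im[150:280,190:450],None,fx=3,fy=3,interpolation=cv2.INTER_CUBIC))
hsv=cv2.cvtColor(im,cv2.COLOR_RGB2HSV)
def blob(m,box,name,z):
    x0,y0,x1,y1=box;k=np.zeros_like(m);k[y0:y1,x0:x1]=m[y0:y1,x0:x1]
    n,l,st,ce=cv2.connectedComponentsWithStats(k.astype(np.uint8));i=1+np.argmax(st[1:,4])
    v,u=np.nonzero(l==i);P=np.array([onplane(t,q,z) for q in np.c_[u,v]])[:,:2]
    c=P.mean(0);w,V=np.linalg.eigh(np.cov((P-c).T));a=(P-c)@V[:,1];b=(P-c)@V[:,0]
    print(name,len(u),"px",u.mean().round(1),v.mean().round(1),"c",c.round(3),"ax",V[:,1].round(3),"len",np.ptp(a).round(3),"wid",np.ptp(b).round(3),"ends",(c+V[:,1]*a.min()).round(3),(c+V[:,1]*a.max()).round(3))
H,S,V=[hsv[...,i].astype(int) for i in range(3)]
blob((H<35)&(S>60)&(V>110),(190,185,275,225),"brush",0.01)
blob(((H<8)|(H>172))&(S>120)&(V>100),(380,170,445,245),"sphead",0.01)
blob((V>150)&(S<60),(400,190,445,245),"sphandle",0.01)
w=cam("wrist");o=manip.get_obs()
M=R.from_rotvec(np.ravel(w["rvec"])).as_matrix();C=-M.T@np.ravel(w["tvec"])
T=R.from_quat(np.roll(o["tcp_rot"],-1)).as_matrix()
print("cam in tcp",T.T@(C-o["position"]),"\n",(T.T@M.T).round(3),w["intrinsics"][0][0],w["k1"]);print(T.round(3))
```

```text
brush 369 px 237.7 202.9 c [0.535 0.336] ax [-0.313  0.95 ] len 0.18 wid 0.05 ends [0.567 0.239] [0.511 0.41 ]
sphead 383 px 402.4 193.8 c [ 0.586 -0.279] ax [0.681 0.732] len 0.095 wid 0.066 ends [ 0.552 -0.315] [ 0.617 -0.245]
sphandle 227 px 424.4 218.6 c [ 0.496 -0.361] ax [-0.743 -0.669] len 0.17 wid 0.019 ends [ 0.56  -0.303] [ 0.434 -0.417]
cam in tcp [ 0.0709257   0.00071077 -0.17154074] 
 [[-0.    -0.961 -0.277]
 [ 1.     0.    -0.001]
 [ 0.001 -0.277  0.961]] 276.8699035763279 0.006610973485744782
[[-0.896  0.444 -0.001]
 [ 0.444  0.896 -0.002]
 [ 0.    -0.002 -1.   ]]
```

View pics/crop1.png

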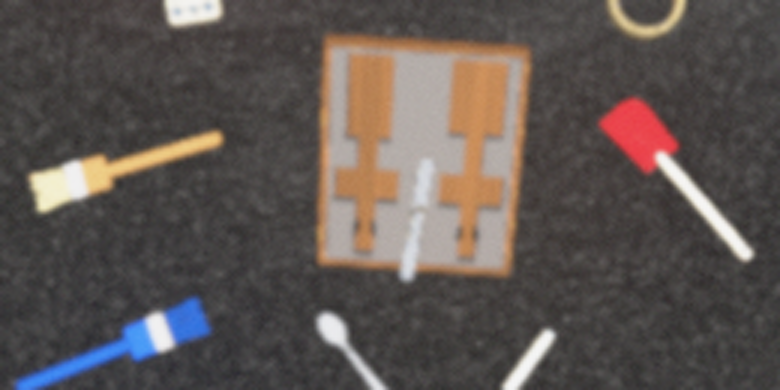

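The crop confirms both. The yellow-bristle brush has its tip at crop (35,190) and handle end at (222,137). The red/white spatula lies to the right, head at (640,130) and handle end at (747,255). The tray's brush recess is on the left, the spatula recess on the right, and the bar lies along the slope. I'll move above the brush and look with the wrist camera.

Call:
arm_command(plan=[[[0, 0, -80], [-36, -1, 0], 8.5], [[0, 0, -80], [-36, -1, 0], 8.5], [[0, 0, -80], [-36, -1, 0], 8.5], [[0, 0, -80], [-36, -1, 0], 8.5], [[0, 0, -80], [-36, -1, 0], 8.5], [[0, 0, -80], [-36, -1, 0], 8.5], [[0, 0, -80], [-36, -1, 0], 8.5], [[0, 0, -80], [-36, -1, 0], 8.5], [[0, 0, -80], [-36, -1, 0], 8.5], [[0, 0, -80], [-36, -1, 0], 8.5]])

```text
time: 1.15
position: [0.5521, 0.3004, 0.2008]
tcp_rot: [-0.001, -0.452, 0.892, 0.0]
ft_force: [-0.2, 0.7, -0.0]
finger_gap: 0.994
grasp_force: 0.0
```

Call:
arm_command(plan=[[[0, 0, -54], [0, 0, 0], 8.5], [[0, 0, -54], [0, 0, 0], 8.5], [[0, 0, -54], [0, 0, 0], 8.5], [[0, 0, -54], [0, 0, 0], 8.5], [[0, 0, -54], [0, 0, 0], 8.5], [[0, 0, -54], [0, 0, 0], 8.5], [[0, 0, -54], [0, 0, 0], 8.5], [[0, 0, -54], [0, 0, 0], 8.5]])

```text
time: 1.95
position: [0.5509, 0.3017, 0.2016]
tcp_rot: [0.0, 0.807, -0.59, -0.0]
ft_force: [0.3, -0.7, 0.8]
finger_gap: 0.993
grasp_force: 0.0
```

Run:
```python
from h import *
o=manip.get_obs();print(o["time"],o["q"].round(3),o["position"].round(4),R.from_quat(np.roll(o["tcp_rot"],-1)).as_matrix().round(3))
w=cam("wrist");np.save('w1.npy',w,allow_pickle=True);save("w1",w["img"])
```

```text
1.95 [ 0.394  0.328  0.419  1.662  0.    -1.485] [0.5509 0.3017 0.2016] [[ 0.303 -0.953 -0.001]
 [-0.953 -0.303 -0.   ]
 [ 0.     0.001 -1.   ]]
```

View pics/w1.png

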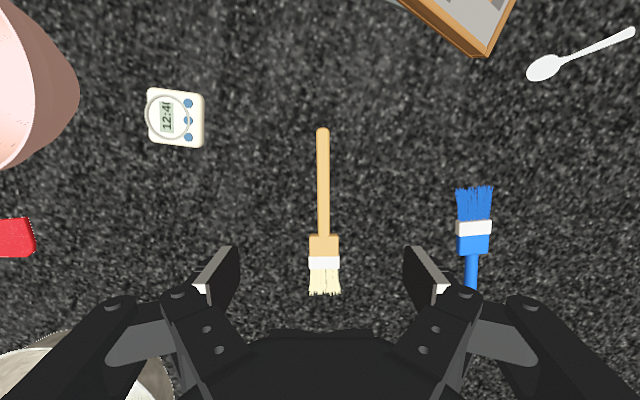

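The wrist view shows the brush upright in the picture, with its handle end at (322,129) and bristle tip at (324,295). The timer is at (175,117) and the blue look-alike is off to the right.

```bash
cat >> h.py <<'E'
def pose():
    o=manip.get_obs();return o["position"],R.from_quat(np.roll(o["tcp_rot"],-1)).as_matrix(),o
def go(P,Rw):
    p,T,o=pose();r=R.from_matrix(T.T@Rw).as_rotvec(degrees=True);print("turn",r.round(2),"shift cm",(T.T@(P-p)*100).round(2))
E
python3 - <<'E'
from h import *
w=np.load('w1.npy',allow_pickle=True).item();im=w["img"]
h=cv2.cvtColor(im,cv2.COLOR_RGB2HSV).astype(int);m=(h[...,2]>140)
m[:120]=0;m[305:]=0;m[:,:295]=0;m[:,355:]=0
v,u=np.nonzero(m)
for a,b in((130,140),(170,180),(220,230),(240,252),(285,293)):
    k=(v>=a)&(v<b);print(a,b,u[k].mean().round(2),[np.ptp(u[v==r])+1 for r in(a,b-1)])
print("v ends",v.min(),v.max())
rows=[u[v==r].mean() for r in range(135,230)];f=np.polyfit(range(135,230),rows,1)
e=onplane(w,(np.polyval(f,v.min()-.5),v.min()-.5),.010);q=onplane(w,(np.polyval(f,229.5),229.5),.010);t=onplane(w,(324,v.max()+.5),.0095)
d=(t-e)[:2];print("end",e,"mid",q,"tip",t,"len",np.hypot(*d))
d2=(q-e)[:2];d2/=np.hypot(*d2);print("hd dir",d2,np.degrees(np.arctan2(d2[1],d2[0])))
d/=np.hypot(*d);print(d)
# origin: mean of end+.123 and tip-.123
org=((e[:2]+.123*d)+(t[:2]-.123*d))/2;g=org-.035*d;print("org",org,"grip",g)
Rw=np.array([[-d[0],-d[1],0],[-d[1],d[0],0],[0,0,-1]]);Rw=np.array([[-d[0],-d[1],0],[-d[1],d[0],0],[0,0,-1.]])
Rw[:,1]=np.cross(Rw[:,2],Rw[:,0]);print(np.linalg.det(Rw))
go(np.array([*g,.002]),Rw)
E
```

```text
130 140 322.45 [np.int64(12), np.int64(14)]
170 180 323.0 [np.int64(13), np.int64(13)]
220 230 323.5 [np.int64(12), np.int64(12)]
240 252 323.5 [np.int64(30), np.int64(30)]
285 293 324.32 [np.int64(31), np.int64(32)]
v ends 127 295
end [0.56739043 0.24211737 0.01      ] mid [0.52326047 0.3753113  0.01      ] tip [0.48949187 0.47776871 0.0095    ] len 0.2481929449094739
hd dir [-0.3145081   0.94925479] 108.33112108981958
[-0.3138629   0.94946832]
org [0.52844115 0.35994304] grip [0.53942635 0.32671165]
1.0
turn [ 0.06 -0.   -0.7 ] shift cm [-2.74  0.32 19.97]
```

Call:
arm_command(plan=[[[0, 0, -0.7], [-2.7, 0.3, 5], 8.5], [[0, 0, -0.7], [-2.7, 0.3, 10], 8.5], [[0, 0, -0.7], [-2.7, 0.3, 14], 6], [[0, 0, -0.7], [-2.7, 0.3, 17], 6], [[0, 0, -0.7], [-2.7, 0.3, 18.5], 6], [[0, 0, -0.7], [-2.7, 0.3, 19.5], 6], [[0, 0, -0.7], [-2.7, 0.3, 19.8], 6], [[0, 0, -0.7], [-2.7, 0.3, 19.8], 5]])

```text
time: 2.8
position: [0.5414, 0.327, 0.0058]
tcp_rot: [-0.001, 0.811, -0.585, 0.001]
ft_force: [0.3, -0.4, -0.6]
finger_gap: 0.592
grasp_force: 0.0
```

Call:
arm_command(plan=[[[0, 0, 0], [0, 0, 0], 1], [[0, 0, 0], [0, 0, 0], 1], [[0, 0, 0], [0, 0, 0], 1], [[0, 0, 0], [0, 0, 0], 1], [[0, 0, 0], [0, 0, 0], 1], [[0, 0, 0], [0, 0, 0], 1], [[0, 0, 0], [0, 0, 0], 1], [[0, 0, 0], [0, 0, 0], 1]], grip_force=50)

```text
time: 3.6
position: [0.54, 0.3266, 0.0041]
tcp_rot: [0.0, 0.811, -0.585, -0.0]
ft_force: [-0.2, -0.4, -0.4]
finger_gap: 0.116
grasp_force: 0.0
```

The fingers reached 1 cm without any pad force, so the grasp missed. I'll look before doing anything else.

Run:
```python
from h import *
w=cam("wrist");save("w2",w["img"]);print(pose()[2])
```

```text
{'time': 3.65, 'q': array([ 4.37622190e-01,  3.65600873e-01,  7.13286588e-02,  1.27668992e+00,
        3.57461194e-05, -1.45354283e+00]), 'joint_velocities': array([ 1.36186165e-03,  1.50474260e-03,  6.21976861e-04, -6.98206455e-05,
       -3.41271580e-04,  5.47391229e-04]), 'joint_torque': array([-1.20808720e-03, -4.49175954e+01,  3.11703265e+01,  2.71025172e-03,
       -3.84217956e-04, -2.43110458e-05]), 'position': array([0.54004468, 0.3265496 , 0.00411254]), 'tcp_rot': array([ 6.37439590e-05,  8.10837994e-01, -5.85270655e-01, -5.59410833e-05]), 'ft_force': array([-0.39339171, -0.0382932 ,  0.11158951]), 'moment': array([ 0.01390352,  0.04430031, -0.01540481]), 'grasp_force': 0.0, 'finger_gap': 0.11348436656093198}
```

View pics/w2.png

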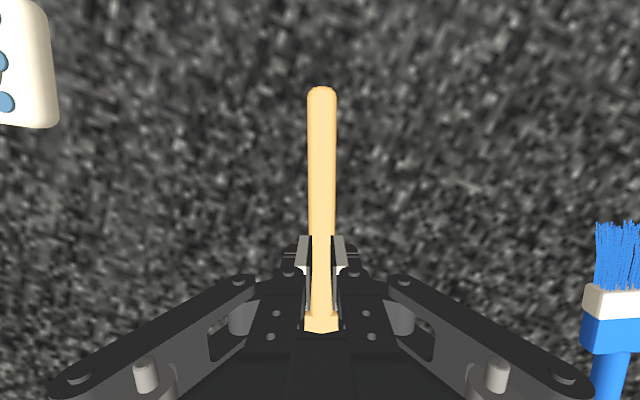

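The handle lies centred between the fingers (u about 322) and they stand right against it. I'll close further and see.

Call:
arm_command(plan=[[[0, 0, 0], [0, 0, 0], 0], [[0, 0, 0], [0, 0, 0], 0], [[0, 0, 0], [0, 0, 0], 0], [[0, 0, 0], [0, 0, 0], 0], [[0, 0, 0], [0, 0, 0], 0]], grip_force=50)

```text
time: 4.15
position: [0.5401, 0.3266, 0.0042]
tcp_rot: [-0.0, 0.811, -0.585, 0.0]
ft_force: [0.5, 0.1, 0.1]
finger_gap: -0.002
grasp_force: 0.0
```

Run:
```python
from h import *
w=cam("wrist");s=cam("scene");p=pose()[0]
a=cv2.resize(w["img"][200:380,200:440],(800,600)[:2] if 0 else (780,585))[:, :]
uv=proj(s,p).astype(int);b=s["img"][uv[1]-45:uv[1]+30,uv[0]-50:uv[0]+50];print(uv)
c=np.hstack([cv2.resize(a,(400,300)),cv2.resize(b,(400,300),interpolation=cv2.INTER_CUBIC)]);save("w3",c)
```

```text
[278 187]
```

View pics/w3.png

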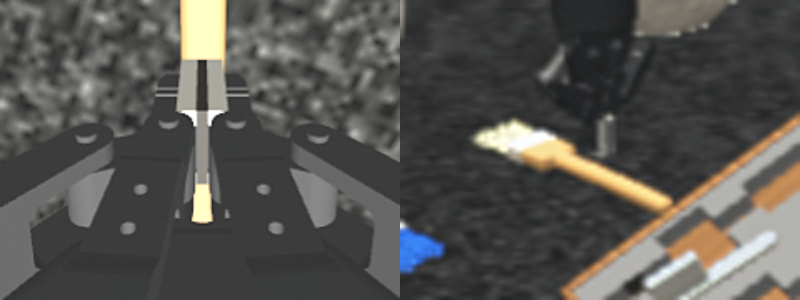

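The shut fingertips hang above the handle: in the scene half of the picture the tip is at (607,152), while the reported TCP projects to (600,180). So the physical tips lie about 20–30 mm behind the reported TCP. I'll measure that offset by touching the handle top, which is known to be 19 mm up.

Call:
arm_command(plan=[[[0, 0, 0], [0, 0, 0.2], 0], [[0, 0, 0], [0, 0, 0.4], 0], [[0, 0, 0], [0, 0, 0.4], 0]])

```text
time: 4.55
position: [0.5397, 0.3264, -0.0004]
tcp_rot: [0.0, 0.811, -0.585, -0.0]
ft_force: [0.1, 0.1, 0.0]
finger_gap: 0.003
grasp_force: 0.0
```

Call:
arm_command(plan=[[[0, 0, 0], [0, 0, 0.2], 0], [[0, 0, 0], [0, 0, 0.3], 0], [[0, 0, 0], [0, 0, 0.3], 0]])

```text
time: 4.85
position: [0.5399, 0.3265, -0.0031]
tcp_rot: [0.0, 0.811, -0.585, -0.0]
ft_force: [0.4, 0.4, -0.2]
finger_gap: 0.001
grasp_force: 0.0
```

Call:
arm_command(plan=[[[0, 0, 0], [0, 0, 0.1], 0], [[0, 0, 0], [0, 0, 0.2], 0], [[0, 0, 0], [0, 0, 0.2], 0]])

```text
time: 5.15
position: [0.54, 0.3265, -0.005]
tcp_rot: [0.0, 0.811, -0.585, -0.0]
ft_force: [-0.8, -0.7, -0.7]
finger_gap: -0.0
grasp_force: 0.0
```

Call:
arm_command(plan=[[[0, 0, 0], [0, 0, 0.1], 0], [[0, 0, 0], [0, 0, 0.2], 0], [[0, 0, 0], [0, 0, 0.2], 0]])

```text
time: 5.45
position: [0.54, 0.3265, -0.007]
tcp_rot: [0.0, 0.811, -0.585, -0.0]
ft_force: [0.8, -0.4, -0.7]
finger_gap: 0.002
grasp_force: 0.0
```

Call:
arm_command(plan=[[[0, 0, 0], [0, 0, 0.1], 0], [[0, 0, 0], [0, 0, 0.2], 0], [[0, 0, 0], [0, 0, 0.2], 0]])

```text
time: 5.75
position: [0.5399, 0.3265, -0.009]
tcp_rot: [0.0, 0.811, -0.585, -0.0]
ft_force: [0.2, 0.7, -0.3]
finger_gap: -0.0
grasp_force: 0.0
```

Call:
arm_command(plan=[[[0, 0, 0], [0, 0, 0.1], 0], [[0, 0, 0], [0, 0, 0.2], 0], [[0, 0, 0], [0, 0, 0.2], 0]])

```text
time: 6.05
position: [0.5402, 0.3266, -0.0105]
tcp_rot: [-0.0, 0.811, -0.585, 0.0]
ft_force: [-0.3, -0.2, 1.2]
finger_gap: -0.0
grasp_force: 0.5
```

Run:
```python
from h import *
w=cam("wrist");s=cam("scene");p,T,o=pose()
M=R.from_rotvec(np.ravel(w["rvec"])).as_matrix();C=-M.T@np.ravel(w["tvec"]);print("cam in tcp",T.T@(C-p))
for dz in(0,-.01,-.02,-.03,-.04):print(dz,proj(s,p+T@[0,0,dz]).round(1),proj(w,p+T@[0,0,dz]).round(1),proj(w,p+T@[.011,0,dz]).round(1))
uv=proj(s,p).astype(int);b=s["img"][uv[1]-45:uv[1]+15,uv[0]-40:uv[0]+40]
c=np.hstack([cv2.resize(w["img"][210:310,260:380],(400,333),interpolation=cv2.INTER_CUBIC),cv2.resize(b,(400,333),interpolation=cv2.INTER_CUBIC)]);save("w4",c);print(uv)
```

```text
cam in tcp [ 0.07002048 -0.00037912 -0.17171702]
0 [278.3 190.9] [321.1 229.2] [321.1 213.6]
-0.01 [278.2 188.5] [321.1 235.2] [321.1 218.8]
-0.02 [278.1 186. ] [321.1 241.9] [321.2 224.7]
-0.03 [278.  183.5] [321.2 249.5] [321.2 231.3]
-0.04 [277.9 181.1] [321.2 258. ] [321.2 238.8]
[278 190]
```

View pics/w4.png

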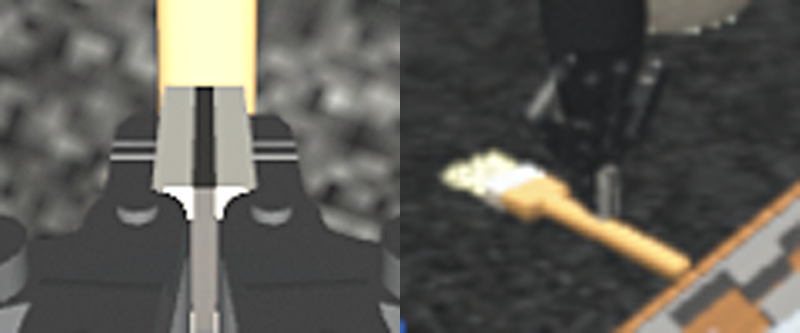

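Contact came at a reported z of −10.5 mm on the 19 mm high handle top, so the real shut fingertip lies 29.5 mm behind the reported TCP. From here on I use tip = TCP − 29.5 mm along tool z. Now for the grasp itself.

Call:
arm_command(plan=[[[0, 0, 0], [0, 0, -1.2], 0], [[0, 0, 0], [0, 0, -1.2], 5], [[0, 0, 0], [0, 0, -1.2], 5], [[0, 0, 0], [0, 0, -1.2], 5], [[0, 0, 0], [0, 0, -1.2], 5], [[0, 0, 0], [0, 0, 0], 5], [[0, 0, 0], [0, 0, 1], 5], [[0, 0, 0], [0, 0, 1.5], 5], [[0, 0, 0], [0, 0, 1.5], 5]])

```text
time: 7.05
position: [0.5384, 0.3257, -0.0282]
tcp_rot: [0.002, 0.811, -0.585, -0.001]
ft_force: [0.1, 0.1, -1.4]
finger_gap: 0.582
grasp_force: 0.0
```

Call:
arm_command(plan=[[[0, 0, 0], [0, 0, 0], 0], [[0, 0, 0], [0, 0, 0], 0], [[0, 0, 0], [0, 0, 0], 0], [[0, 0, 0], [0, 0, 0], 0], [[0, 0, 0], [0, 0, 0], 0], [[0, 0, 0], [0, 0, 0], 0], [[0, 0, 0], [0, 0, 0], 0]], grip_force=50)

```text
time: 7.75
position: [0.5407, 0.3268, -0.0251]
tcp_rot: [-0.001, 0.811, -0.585, 0.0]
ft_force: [1.7, -0.1, 2.3]
finger_gap: 0.186
grasp_force: 49.0
```

Call:
arm_command(plan=[[[0, 0, 0], [0, 0, -2], 0], [[0, 0, 0], [0, 0, -6], 0], [[0, 0, 0], [0, 0, -10], 0], [[0, 0, 0], [0, 0, -14], 0], [[0, 0, 0], [0, 0, -18], 0], [[0, 0, 0], [0, 0, -22], 0], [[0, 0, 0], [0, 0, -24], 0], [[0, 0, 0], [0, 0, -24], 0]])

```text
time: 8.55
position: [0.5419, 0.3274, 0.2187]
tcp_rot: [-0.003, 0.811, -0.585, 0.002]
ft_force: [-0.2, 0.8, -1.4]
finger_gap: 0.184
grasp_force: 48.9
```

Run:
```python
from h import *
t=np.load('top.npy',allow_pickle=True).item();s=np.load('scene.npy',allow_pickle=True).item()
# rim outer corners: top crop px /3 + (190,150)
ct=np.array([[324,37],[529,45],[512,273],[318,264]])/3+[190,150]
for n,q in zip("TL TR BR BL".split(),ct):
    print(n,q.round(1),[onplane(t,q,z).round(3) for z in(.03,.16)])
im=s["img"];h=cv2.cvtColor(im,cv2.COLOR_RGB2HSV).astype(int)
m=((h[...,0]<25)&(h[...,1]>90)&(h[...,2]>60)|((h[...,1]<40)&(h[...,2]>100)&(h[...,2]<200))).astype(np.uint8)
m[:150]=0;m[260:]=0;m[:,:262]=0;m[:,382:]=0
m=cv2.morphologyEx(m,cv2.MORPH_OPEN,np.ones((3,3)))
cs=max(cv2.findContours(m,0,2)[0],key=cv2.contourArea);hl=cv2.convexHull(cs)
ap=cv2.approxPolyDP(hl,6,True)[:,0];print(ap)
print(pose()[0],pose()[2]["finger_gap"],pose()[2]["grasp_force"])
for a in ap:
    for n,q in zip("TL TR BR BL".split(),ct):
        X,e=tri(t,q,s,a)
        if e<.012:print(n,a,X.round(3),e.round(4))
```

```text
TL [298.  162.3] [array([0.691, 0.115, 0.03 ]), array([0.663, 0.103, 0.16 ])]
TR [366.3 165. ] [array([ 0.688, -0.14 ,  0.03 ]), array([ 0.66 , -0.127,  0.16 ])]
BR [360.7 241. ] [array([ 0.406, -0.124,  0.03 ]), array([ 0.405, -0.112,  0.16 ])]
BL [296. 238.] [array([0.411, 0.112, 0.03 ]), array([0.409, 0.101, 0.16 ])]
[[376 191]
 [375 203]
 [302 255]
 [281 232]
 [296 203]
 [340 173]]
[0.54192921 0.32743969 0.21871098] 0.18363429229864225 48.91938328742981
TR [376 191] [ 0.656 -0.125  0.16 ] 0.0073
BR [302 255] [ 0.411 -0.127  0.019] 0.0095
BR [296 203] [ 0.406 -0.112  0.174] 0.0033
TL [340 173] [0.671 0.107 0.121] 0.0002
```

The brush is lifted and held at 49 N. The tray lies at about x 0.41–0.66, y ±0.12, with slight yaw. I'll turn the brush to face up the slope, beside the tray, and look with the wrist camera.

Call:
arm_command(plan=[[[0, 0, 80], [14, 14.3, -8], 0], [[0, 0, 80], [14, 14.3, -8], 0], [[0, 0, 80], [14, 14.3, -8], 0], [[0, 0, 80], [14, 14.3, -8], 0], [[0, 0, 80], [14, 14.3, -8], 0], [[0, 0, 80], [14, 14.3, -8], 0], [[0, 0, 80], [14, 14.3, -8], 0], [[0, 0, 80], [14, 14.3, -8], 0], [[0, 0, 80], [14, 14.3, -8], 0], [[0, 0, 80], [14, 14.3, -8], 0]])

```text
time: 9.55
position: [0.4476, 0.1484, 0.2914]
tcp_rot: [-0.002, -0.243, 0.97, 0.0]
ft_force: [-0.5, -0.5, -0.2]
finger_gap: 0.186
grasp_force: 49.0
```

Call:
arm_command(plan=[[[0, 0, 29], [0, 0, 0], 0], [[0, 0, 29], [0, 0, 0], 0], [[0, 0, 29], [0, 0, 0], 0], [[0, 0, 29], [0, 0, 0], 0], [[0, 0, 29], [0, 0, 0], 0], [[0, 0, 29], [0, 0, 0], 0]])

```text
time: 10.15
position: [0.4479, 0.1486, 0.2924]
tcp_rot: [-0.002, 0.005, 1.0, -0.0]
ft_force: [-0.1, -0.2, -0.8]
finger_gap: 0.185
grasp_force: 49.0
```

Run:
```python
from h import *
p,T,o=pose();print(o["time"],o["q"].round(3),p.round(4),T.round(3),o["finger_gap"],o["grasp_force"])
w=cam("wrist");np.save('w5.npy',w,allow_pickle=True);save("w5",w["img"])
```

```text
10.15 [ 0.178 -0.042  0.191  1.807  0.     0.188] [0.4479 0.1486 0.2924] [[-1.     0.01  -0.003]
 [ 0.01   1.    -0.001]
 [ 0.003 -0.001 -1.   ]] 0.1847903213197932 48.99868190288544
```

View pics/w5.png

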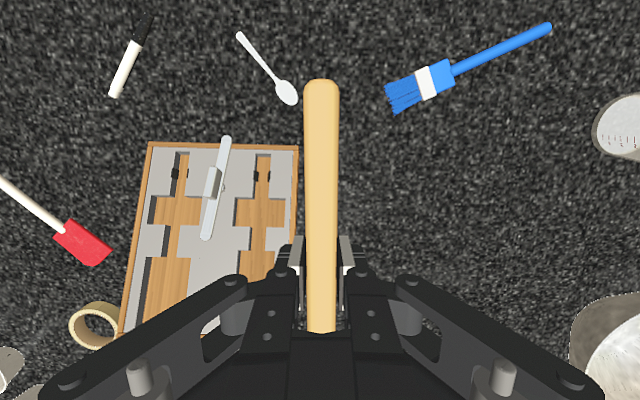

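The wrist view (robot at the top) shows the tray at u 120–298, v 143–330, with the spatula slot leaves at (175,172) and the brush slot leaves at (262,172). The bar runs from (226,138) to (206,238), and the held brush sits straight in the fingers with its tail at (321,80). Next I solve the tray pose from the insert corners.

```bash
cat > tray.py <<'E'
from h import *
w=np.load('w5.npy',allow_pickle=True).item();im=w["img"];g=cv2.cvtColor(im,cv2.COLOR_RGB2GRAY)
K=np.array(w["intrinsics"]);D=np.array([w["k1"],0,0,0.])
Rc=R.from_rotvec(np.ravel(w["rvec"])).as_matrix();tc=np.ravel(w["tvec"])
h=cv2.cvtColor(im,cv2.COLOR_RGB2HSV).astype(int)
m=((h[...,1]<45)&(h[...,2]>120)).astype(np.uint8)*255
m=cv2.medianBlur(m,3)
P=lambda x,y:(x/1000,y/1000,.016)
mod=np.array([P(-133,-108),P(-133,108),P(-57,-100),P(-13,-100),P(-57,-24),P(-13,-24),P(-57,24),P(-13,24),P(-57,100),P(-13,100)])
pix=np.array([[153,147],[297,150],[150,195],[147,226],[203,197],[201,227],[237,198],[235,227],[284,198],[285,227]],np.float32)
E
cat > t2.py <<'E'
from tray import *
ok,rv,tv=cv2.solvePnP(mod,pix,K,D)
def rep(rv,tv,pix,mod):
    pr=cv2.projectPoints(mod,rv,tv,K,D)[0][:,0]
    Rt=Rc.T@R.from_rotvec(np.ravel(rv)).as_matrix();ot=Rc.T@(np.ravel(tv)-tc)
    print("org",ot.round(4),"euler zyx",R.from_matrix(Rt).as_euler('ZYX',degrees=True).round(2));print((pr-pix).round(1).tolist());return pr,Rt,ot
pr,_,_=rep(rv,tv,pix,mod)
cs,_=cv2.findContours(m[120:290,120:320],cv2.RETR_LIST,cv2.CHAIN_APPROX_NONE)
for c in cs:
    if cv2.contourArea(c)>150: print(int(cv2.contourArea(c)),(cv2.approxPolyDP(c,2.5,True)[:,0]+[120,120]).tolist())
E
python3 t2.py
```

```text
org [ 0.5426 -0.0031  0.0793] euler zyx [ -1.55 -27.19  -1.1 ]
[[-0.5, -0.1], [-2.6, 0.4], [1.2, 0.6], [0.0, -0.6], [0.4, -0.3], [-0.6, -0.6], [-1.0, -0.6], [-1.3, -0.1], [3.3, 0.4], [1.1, 0.9]]
304 [[301, 236], [294, 238], [288, 261], [297, 274]]
153 [[219, 169], [222, 175], [215, 198], [212, 190]]
11558 [[292, 152], [232, 149], [228, 135], [221, 138], [218, 149], [154, 147], [130, 289], [140, 289], [145, 258], [160, 255], [164, 226], [148, 224], [146, 220], [150, 196], [169, 195], [170, 172], [176, 151], [189, 153], [185, 194], [202, 198], [199, 224], [180, 226], [177, 255], [191, 259], [187, 289], [200, 289], [224, 275], [235, 273], [237, 252], [248, 249], [249, 228], [232, 224], [233, 205], [236, 197], [252, 196], [256, 154], [271, 158], [269, 197], [286, 200], [284, 226], [266, 228], [265, 249], [275, 252], [275, 261], [279, 248], [288, 242]]
```

```bash
cat > t3.py <<'E'
from tray import *
from scipy.optimize import least_squares
L="""154 147 -133 -108;176 152 -127 -73;189 153 -127 -51;150 196 -57 -100;147 223 -13 -100;202 197 -57 -24;199 225 -13 -24;186 195 -57 -51;169 195 -57 -73;164 226 -13 -73;180 226 -13 -51;160 255 33 -73;177 255 33 -51;145 257 33 -94;191 258 33 -30;256 154 -127 50;271 157 -127 74;236 197 -57 24;252 196 -57 50;269 197 -57 74;286 199 -57 100;233 226 -13 24;249 228 -13 50;284 226 -13 100;266 228 -13 74;248 249 21 50;237 251 21 36;265 249 21 74;275 252 21 88"""
A=np.array([list(map(float,r.split())) for r in L.split(";")]);px=A[:,:2];md=np.c_[A[:,2:]/1000,np.full(len(A),.016)]
def Rt(y,t=28.,r=0.):return R.from_euler('ZYX',[y,-t,r],degrees=True).as_matrix()
f=lambda v:(proj(w,md@Rt(v[3]).T+v[:3])-px).ravel()
s=least_squares(f,[.54,0,.08,-1.5],loss='soft_l1');print("28deg:",s.x.round(4),"rms",np.sqrt((s.fun**2).mean()))
f2=lambda v:(proj(w,md@Rt(v[3],v[4],v[5]).T+v[:3])-px).ravel()
s2=least_squares(f2,[*s.x,28,0],loss='soft_l1');print("free:",s2.x.round(4),"rms",np.sqrt((s2.fun**2).mean()))
print(f(s.x).reshape(-1,2).round(1).tolist())
np.save('tp.npy',s.x)
# bar ends -> angle
Rr=Rt(s.x[3]);o=s.x[:3];n=Rr[:,2]
for q in((226,138),(206,238)):
    X=onplane(w,q,n=n,p0=o+n*.030);print("bar end",(Rr.T@(X-o)).round(4))
# check with old top/scene views
t=np.load('top.npy',allow_pickle=True).item();sc=np.load('scene.npy',allow_pickle=True).item()
for x,y in((.14,.115),(.14,-.115),(-.14,-.115),(-.14,.115)):
    X=o+Rr@[x,y,.019];print(X.round(3),proj(t,X).round(1),proj(sc,X).round(1))
E
python3 t3.py
```

```text
28deg: [ 0.5428 -0.0063  0.0768 -2.2117] rms 1.0161304172448513
free: [ 5.43300e-01 -7.00000e-03  7.53000e-02 -1.79870e+00  2.93592e+01
 -1.66710e+00] rms 0.9417665378286522
[[-0.4, -0.1], [-0.2, -0.7], [1.1, -1.3], [1.2, -1.1], [-0.4, 1.2], [0.5, -0.7], [0.0, 0.6], [-1.7, 0.8], [0.5, 0.4], [1.3, -1.3], [0.4, -0.9], [0.6, 1.9], [-0.9, 2.3], [0.7, -0.4], [-0.0, -0.3], [-0.4, -0.4], [0.1, -2.9], [-1.3, 0.2], [0.1, 1.7], [-0.8, 1.1], [-0.5, -0.4], [-1.0, 0.5], [0.8, -1.0], [-0.1, 1.9], [0.2, -0.6], [-0.1, 1.5], [1.1, -0.7], [-0.4, 2.0], [-0.7, -0.8]]
bar end [-0.1452  0.007   0.03  ]
bar end [ 0.0056 -0.0063  0.03  ]
[0.662 0.104 0.159] [297.7 162.6] [338.3 163. ]
[ 0.653 -0.126  0.159] [365.9 167. ] [376.3 191.2]
[ 0.406 -0.116  0.028] [358.5 241. ] [297.  250.9]
[0.415 0.114 0.028] [295.5 236.9] [268.1 214.3]
```

The tray pose fits the old views, the slope and the pivot position: residual about 1 px, and bar ends at x −145/+6 against the −150/+10 expected. The bar is at about +0.09 rad. Next I check the brush's lie in the hand and compute the hover move.

```bash
cat >> h.py <<'E'
def trayT():
    v=np.load('tp.npy');return v[:3],R.from_euler('ZYX',[v[3],-28,0],degrees=True).as_matrix()
def seat(x,y,ztip,yaw=0.):
    """tool pose with tip offset point (29.5mm) at tray (x,y,ztip), tool z into face, tool x down slope"""
    o,Rr=trayT();Rw=np.c_[-Rr[:,0],Rr[:,1],-Rr[:,2]]@R.from_euler('z',yaw,degrees=True).as_matrix()
    return o+Rr@[x,y,ztip]+Rw@[0,0,.0295],Rw
E
python3 - <<'E'
from h import *
w=np.load('w5.npy',allow_pickle=True).item()
h=cv2.cvtColor(w["img"],cv2.COLOR_RGB2HSV).astype(int);m=(h[...,0]<30)&(h[...,1]>60)&(h[...,2]>130)
m[:,:300]=0;m[:,342:]=0
p=np.array([0.4479,0.1486,0.2924]);T=np.array([[-1,.01,-.003],[.01,1,-.001],[.003,-.001,-1.]])
pr=lambda q:T.T@(onplane(w,q,n=T[:,2],p0=p-T[:,2]*.0351)-p)
for r in(90,120,160,200,230):
    c=np.nonzero(m[r])[0];print(r,pr((c.mean(),r)).round(4),len(c))
c=np.nonzero(m.any(1))[0].min();print("tail",c,pr((320.5,c-.5)).round(4))
for z in(.09,.04):
    P,Rw=seat(-.035,.062,z);print(z,P.round(4));go(P,Rw)
E
```

```text
90 [ 0.084   0.0008 -0.0351] 35
120 [ 0.0707  0.0008 -0.0351] 35
160 [ 0.0518  0.0006 -0.0351] 34
200 [ 0.0313  0.0008 -0.0351] 33
230 [ 0.0148  0.0006 -0.0351] 32
tail 78 [ 0.0893  0.0006 -0.0351]
0.09 [0.4859 0.058  0.1138]
turn [  0.37 -28.14   1.61] shift cm [-3.93 -9.01 17.9 ]
0.04 [0.5094 0.0571 0.0696]
turn [  0.37 -28.14   1.61] shift cm [-6.29 -9.08 22.31]
```

Call:
arm_command(plan=[[[0.4, -8, 1.6], [-1, -3, 0], 0], [[0.4, -16, 1.6], [-2, -6, 0], 0], [[0.4, -24, 1.6], [-3, -9, 2], 0], [[0.4, -28.1, 1.6], [-3.9, -9, 6], 0], [[0.4, -28.1, 1.6], [-3.9, -9, 10], 0], [[0.4, -28.1, 1.6], [-3.9, -9, 14], 0], [[0.4, -28.1, 1.6], [-3.9, -9, 17.9], 0], [[0.4, -28.1, 1.6], [-3.9, -9, 17.9], 0], [[0.4, -28.1, 1.6], [-3.9, -9, 17.9], 0]])

```text
time: 11.1
position: [0.4855, 0.0582, 0.1139]
tcp_rot: [0.241, 0.019, 0.97, -0.005]
ft_force: [0.3, 0.6, 0.8]
finger_gap: 0.183
grasp_force: 49.0
```

```bash
cat > chk.py <<'E'
from h import *
import sys
# close view: grey insert edges beside slot rows; expected tray coords
w=cam("wrist");p,T,o=pose();np.save('w6.npy',w,allow_pickle=True)
ot,Rr=trayT();print(o["time"],"tip in tray",(Rr.T@(p-T[:,2]*.0295-ot)).round(4),o["grasp_force"],(Rr.T@T).round(3).tolist())
h=cv2.cvtColor(w["img"],cv2.COLOR_RGB2HSV).astype(int);g=((h[...,1]<45)&(h[...,2]>100)).astype(np.uint8)
n=Rr[:,2];tr=lambda q:Rr.T@(onplane(w,q,n=n,p0=ot+n*.016)-ot)
yc=float(sys.argv[1])
# scan lines at constant tray x through image, list grey/non-grey transitions in tray y
for x in(-.12,-.10,-.075,-.05,-.035,-.02):
    ys=np.arange(yc-.06,yc+.06,.0005);P=np.array([ot+Rr@[x,y,.016] for y in ys]);uv=proj(w,P).round().astype(int)
    ok=(uv[:,0]>=0)&(uv[:,0]<640)&(uv[:,1]>=0)&(uv[:,1]<400)
    val=np.where(ok,g[uv[:,1].clip(0,399),uv[:,0].clip(0,639)],2)
    e=np.nonzero(np.diff(val))[0];print(x,[(round((ys[i]-yc)*1000,1),int(val[i]),int(val[i+1])) for i in e],uv[len(uv)//2])
for y in(-.031,.031):
    xs=np.arange(-.14,.02,.0005);uv=proj(w,np.array([ot+Rr@[x,yc+y,.016] for x in xs])).round().astype(int)
    ok=(uv[:,0]>=0)&(uv[:,0]<640)&(uv[:,1]>=0)&(uv[:,1]<400)
    val=np.where(ok,g[uv[:,1].clip(0,399),uv[:,0].clip(0,639)],2)
    e=np.nonzero(np.diff(val))[0];print("y",y,[(round(xs[i]*1000,1),int(val[i]),int(val[i+1])) for i in e])
E
python3 chk.py .062
```

```text
11.15 tip in tray [-0.0311  0.0623  0.0929] 49.04952585697174 [[-1.0, 0.001, 0.006], [0.001, 1.0, -0.0], [-0.006, -0.0, -1.0]]
-0.12 [(np.float64(-12.5), 1, 0), (np.float64(14.0), 0, 1), (np.float64(46.0), 1, 0)] [319 100]
-0.1 [(np.float64(-13.0), 1, 0), (np.float64(14.0), 0, 1), (np.float64(46.0), 1, 0)] [319 128]
-0.075 [(np.float64(-13.0), 1, 0), (np.float64(14.0), 0, 1), (np.float64(46.0), 1, 0)] [320 162]
-0.05 [(np.float64(-38.0), 1, 0), (np.float64(37.5), 0, 1), (np.float64(46.5), 1, 0)] [320 192]
-0.035 [(np.float64(-38.0), 1, 0), (np.float64(37.5), 0, 1), (np.float64(46.5), 1, 0)] [320 210]
-0.02 [(np.float64(-38.0), 1, 0), (np.float64(37.5), 0, 1), (np.float64(46.5), 1, 0)] [320 227]
y -0.031 [(np.float64(-133.0), 0, 1), (np.float64(-57.0), 1, 0), (np.float64(-13.5), 0, 1), (np.float64(-3.5), 1, 0)]
y 0.031 [(np.float64(-134.0), 0, 1), (np.float64(-57.0), 1, 0), (np.float64(-13.5), 0, 1), (np.float64(-5.5), 1, 0)]
```

The tray pose agrees within 0.5 mm in the close view. I'll descend to just above the insert, then re-check.

Call:
arm_command(plan=[[[0, 0, 0], [0, -0.05, 2], 0], [[0, 0, 0], [0, -0.05, 4], 0], [[0, 0, 0], [0, -0.05, 5.5], 0], [[0, 0, 0], [0, -0.05, 6], 0], [[0, 0, 0], [0, -0.05, 6], 0], [[0, 0, 0], [0, -0.05, 6], 0]])

```text
time: 11.75
position: [0.5167, 0.0566, 0.0657]
tcp_rot: [0.245, 0.019, 0.969, -0.005]
ft_force: [-0.5, -0.0, -0.7]
finger_gap: 0.185
grasp_force: 49.1
```

```bash
python3 chk.py .062 | head -3; python3 -c "
from h import *
go(*seat(-.035,.0615,.004));print(pose()[2]['ft_force'])"
```

```text
11.8 tip in tray [-0.0309  0.0618  0.0329] 49.06574606895447 [[-1.0, 0.001, 0.006], [0.001, 1.0, -0.0], [-0.006, -0.0, -1.0]]
-0.12 [(np.float64(-54.0), 1, 0), (np.float64(-53.5), 0, 1), (np.float64(-12.5), 1, 0), (np.float64(11.5), 0, 1), (np.float64(46.0), 1, 0)] [319  83]
-0.1 [(np.float64(-56.0), 1, 0), (np.float64(-55.5), 0, 1), (np.float64(-12.5), 1, 0), (np.float64(12.0), 0, 1), (np.float64(46.0), 1, 0)] [320 122]
turn [-0.02  0.34 -0.05] shift cm [ 0.44 -0.03  2.89]
[ 0.19271811  0.64086597 -0.92608656]
```

Call:
arm_command(plan=[[[0, 0.3, 0], [0.4, -0.03, 0], 0], [[0, 0.3, 0], [0.4, -0.03, 0.5], 0], [[0, 0.3, 0], [0.4, -0.03, 1], 0], [[0, 0.3, 0], [0.4, -0.03, 1.4], 0], [[0, 0.3, 0], [0.4, -0.03, 1.4], 0]])

```text
time: 12.3
position: [0.5185, 0.0561, 0.0481]
tcp_rot: [0.241, 0.019, 0.97, -0.005]
ft_force: [1.8, -0.4, 0.2]
finger_gap: 0.186
grasp_force: 48.9
```

Call:
arm_command(plan=[[[0, 0, 0], [0, 0, 0.2], 0], [[0, 0, 0], [0, 0, 0.4], 0], [[0, 0, 0], [0, 0, 0.4], 0]])

```text
time: 12.6
position: [0.5201, 0.0561, 0.0448]
tcp_rot: [0.241, 0.019, 0.97, -0.005]
ft_force: [2.3, -0.2, 0.1]
finger_gap: 0.188
grasp_force: 49.1
```

Call:
arm_command(plan=[[[0, 0, 0], [0, 0, 0.2], 0], [[0, 0, 0], [0, 0, 0.4], 0], [[0, 0, 0], [0, 0, 0.4], 0]])

```text
time: 12.9
position: [0.522, 0.0558, 0.0413]
tcp_rot: [0.241, 0.019, 0.97, -0.005]
ft_force: [3.2, -0.3, 0.9]
finger_gap: 0.184
grasp_force: 49.1
```

```bash
python3 chk.py .062 | head -1;  python3 -c "
from h import *
go(*seat(-.035,.0615,.0045));o=pose()[2];print(o['ft_force'],o['moment'])"
```

```text
12.95 tip in tray [-0.037   0.0613  0.0091] 49.106444120407104 [[-1.0, 0.001, -0.002], [0.001, 1.0, -0.001], [0.002, -0.001, -1.0]]
turn [-0.05 -0.13 -0.06] shift cm [-0.21  0.02  0.46]
[ 3.26880558 -0.32515585  0.19512579] [-0.13370597 -0.08195217  0.05176179]
```

The tail is touching the lower slot end (Fx about 3 N, tip 2 mm low), so I'll ease it up the slope and go on down.

Call:
arm_command(plan=[[[0, 0, 0], [-0.3, 0, 0], 0], [[0, 0, 0], [-0.3, 0, 0.1], 0], [[0, 0, 0], [-0.3, 0, 0.3], 0], [[0, 0, 0], [-0.3, 0, 0.4], 0], [[0, 0, 0], [-0.3, 0, 0.4], 0]])

```text
time: 13.45
position: [0.525, 0.0558, 0.0391]
tcp_rot: [0.239, 0.019, 0.971, -0.005]
ft_force: [-10.4, -0.2, 9.4]
finger_gap: 0.189
grasp_force: 50.6
```

```bash
python3 chk.py .062 | head -1;  python3 -c "
from h import *
go(*seat(-.035,.0615,.0045));o=pose()[2];print(o['ft_force'],o['moment'])"
```

```text
13.5 tip in tray [-0.0354  0.0614  0.0057] 50.61026751995087 [[-1.0, 0.001, -0.006], [0.001, 1.0, -0.001], [0.006, -0.001, -1.0]]
turn [-0.05 -0.32 -0.05] shift cm [-0.06  0.01  0.12]
[-11.13440726  -1.78945321   9.86317849] [-0.15239581  1.4328643  -0.02678311]
```

About 13 N square to the face, so the handle is on the leaves or the floor. I'll release narrowly inside the notch, back out and press the tail.

Call:
arm_command(plan=[[[0, 0, 0], [0, 0, -0.2], 3.2], [[0, 0, 0], [0, 0, -0.2], 3.2], [[0, 0, 0], [0, 0, -0.2], 3.2], [[0, 0, 0], [0, 0, -0.2], 3.2], [[0, 0, 0], [0, 0, -0.5], 3.2], [[0, 0, 0], [0, 0, -2], 3.2], [[0, 0, 0], [0, 0, -5], 3.2], [[0, 0, 0], [0, 0, -8], 0], [[0, 0, 0], [0, 0, -8], 0], [[0, 0, 0], [0, 0, -8], 0]])

```text
time: 14.5
position: [0.4894, 0.0574, 0.1109]
tcp_rot: [0.241, 0.019, 0.97, -0.005]
ft_force: [0.6, -0.3, -0.5]
finger_gap: -0.001
grasp_force: 0.0
```

```bash
cat > meas.py <<'E'
from h import *
# tool heights in tray: apparent y-width of handle at several tray x, using wrist cam
import sys
w=cam("wrist");p,T,o=pose();ot,Rr=trayT();nm=sys.argv[1];save(nm,w["img"]);np.save(nm+'.npy',w,allow_pickle=True)
print(o["time"],"tip in tray",(Rr.T@(p-T[:,2]*.0295-ot)).round(4),o["finger_gap"],o["ft_force"].round(1))
E
python3 meas.py b1; python3 -c "
from h import *
go(*seat(-.092,.062,.045))
w=np.load('b1.npy',allow_pickle=True).item();ot,Rr=trayT()
print(proj(w,np.array([ot+Rr@[x,.062,.01] for x in(-.123,.123)])))"
```

```text
14.55 tip in tray [-0.0346  0.0615  0.0847] 0.004952191879790879 [-1.1  0.4 -0.8]
turn [-0.03 -0.21 -0.06] shift cm [5.71 0.05 3.99]
[[320.29341276  93.23705879]
 [320.70549991 360.8622654 ]]
```

View pics/b1.png

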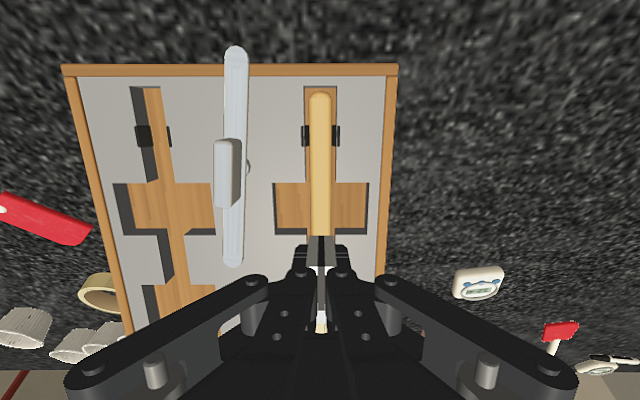

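The picture shows the brush lying in its recess: handle along u 320 and tail end at v 92, with a small gap below. Next I press the tail between the leaves.

Call:
arm_command(plan=[[[0, -0.2, 0], [3, 0.05, 1], 0], [[0, -0.2, 0], [5.7, 0.05, 3], 0], [[0, -0.2, 0], [5.7, 0.05, 5], 0], [[0, -0.2, 0], [5.7, 0.05, 5.8], 0], [[0, -0.2, 0], [5.7, 0.05, 5.8], 0], [[0, -0.2, 0], [5.7, 0.05, 5.8], 0]], grip_force=60)

```text
time: 15.15
position: [0.4659, 0.0587, 0.0323]
tcp_rot: [0.242, 0.019, 0.97, -0.005]
ft_force: [0.7, 0.3, 0.0]
finger_gap: -0.002
grasp_force: 0.0
```

Call:
arm_command(plan=[[[0, 0, 0], [0, 0, 0.1], 0], [[0, 0, 0], [0, 0, 0.3], 0], [[0, 0, 0], [0, 0, 0.4], 0], [[0, 0, 0], [0, 0, 0.4], 0]])

```text
time: 15.55
position: [0.4674, 0.0587, 0.0285]
tcp_rot: [0.242, 0.019, 0.97, -0.005]
ft_force: [-0.1, -0.9, 1.0]
finger_gap: 0.005
grasp_force: 0.0
```

```bash
python3 meas.py b2
```

```text
15.6 tip in tray [-0.0915  0.062   0.0233] 0.0038885980731457955 [ 0.2 -0.2 -0.2]
```

Call:
arm_command(plan=[[[0, 0, 0], [0, 0, 0.15], 0], [[0, 0, 0], [0, 0, 0.3], 0], [[0, 0, 0], [0, 0, 0.3], 0], [[0, 0, 0], [0, 0, 0.3], 0]])

```text
time: 16.0
position: [0.4688, 0.0586, 0.0256]
tcp_rot: [0.242, 0.019, 0.97, -0.005]
ft_force: [-0.9, 0.0, 0.5]
finger_gap: 0.003
grasp_force: 0.4
```

Call:
arm_command(plan=[[[0, 0, 0], [0, 0, 0.1], 0], [[0, 0, 0], [0, 0, 0.2], 0], [[0, 0, 0], [0, 0, 0.2], 0]])

```text
time: 16.3
position: [0.4691, 0.0586, 0.0252]
tcp_rot: [0.241, 0.019, 0.97, -0.005]
ft_force: [-13.2, 0.6, 13.8]
finger_gap: 0.0
grasp_force: 9.0
```

```bash
python3 meas.py b2
```

```text
16.35 tip in tray [-0.0914  0.062   0.0197] 0.0029233766046779085 [-13.   -0.6  12. ]
```

Call:
arm_command(plan=[[[0, 0, 0], [0, 0, 0.1], 0], [[0, 0, 0], [0, 0, 0.15], 0], [[0, 0, 0], [0, 0, 0.15], 0]])

```text
time: 16.65
position: [0.4693, 0.0586, 0.025]
tcp_rot: [0.241, 0.019, 0.97, -0.005]
ft_force: [-24.6, -0.7, 23.5]
finger_gap: -0.001
grasp_force: 16.4
```

```bash
python3 meas.py b2; python3 -c "
from h import *
for z in(.017,.019):print(seat(-.092,.062,z)[0])
go(*seat(.04,.062,.06));go(*seat(.09,.062,.035))"
```

```text
16.7 tip in tray [-0.0913  0.062   0.0195] 0.0051209409507957096 [-25.2  -0.7  23.7]
[0.46987911 0.05860324 0.02255742]
[0.46894087 0.05863948 0.02432331]
turn [-0.07 -0.11 -0.02] shift cm [-1.313e+01  1.000e-02 -4.080e+00]
turn [-0.07 -0.11 -0.02] shift cm [-1.813e+01  1.000e-02 -1.590e+00]
```

The tail is home: 35 N gives only 0.2 mm, with the handle top at about 19.5 mm. I'll now touch and press the head as well.

Call:
arm_command(plan=[[[0, 0, 0], [0, 0, -1.5], 0], [[0, 0, 0], [-4, 0, -3], 0], [[0, 0, 0], [-9, 0, -3], 0], [[0, 0, 0], [-14, 0, -3], 0], [[0, 0, 0], [-18.1, 0, -2.5], 0], [[0, 0, 0], [-18.1, 0, -1], 0], [[0, 0, 0], [-18.1, 0, -0.2], 0], [[0, 0, 0], [-18.1, 0, -0.2], 0], [[0, 0, 0], [-18.1, 0, -0.2], 0]])

```text
time: 17.6
position: [0.6276, 0.0523, 0.1076]
tcp_rot: [0.241, 0.019, 0.97, -0.005]
ft_force: [-0.2, 0.1, -0.5]
finger_gap: -0.003
grasp_force: 0.0
```

Call:
arm_command(plan=[[[0, 0, 0], [0, 0, 0.1], 0], [[0, 0, 0], [0, 0, 0.2], 0], [[0, 0, 0], [0, 0, 0.2], 0]])

```text
time: 17.9
position: [0.6277, 0.0524, 0.1075]
tcp_rot: [0.24, 0.019, 0.97, -0.005]
ft_force: [-10.2, -0.9, 7.3]
finger_gap: 0.001
grasp_force: 5.9
```

```bash
python3 meas.py b3
```

```text
17.95 tip in tray [0.0874 0.0619 0.0178] 0.0030712477000742287 [-10.3   0.7   7.8]
```

The head top is at 17.8 mm under 11 N, so the brush is home along its length. On to the spatula.

```bash
python3 -c "
from h import *
def down(a):
    a=np.radians(a);x=np.array([-np.cos(a),-np.sin(a),0]);z=np.array([0,0,-1.]);return np.c_[x,np.cross(z,x),z]
p,T,o=pose()
go(np.array([.56,-.05,.30]),down(0));P=np.array([.50,-.357,.20]);go(P,down(42))
T0=down(0);print('second',T0.T@(P-[.56,-.05,.30])*100,R.from_matrix(T0.T@down(42)).as_rotvec(degrees=True),o['q'])"
```

```text
turn [-0.57 27.83 -2.21] shift cm [ -3.36 -10.51 -19.99]
turn [-10.77  26.42 -43.37] shift cm [  5.54 -41.41 -13.37]
second [  6.  -30.7  10. ] [  0.   0. -42.] [-0.01725443 -0.21694504 -0.44277842  0.85921746 -0.01070302  0.01949022]
```

Call:
arm_command(plan=[[[0, 0, 0], [0, 0, -5], 0], [[-0.1, 5, -0.4], [-0.5, -2, -10], 0], [[-0.3, 13, -1], [-1.5, -5, -14.5], 3], [[-0.4, 20, -1.5], [-2.5, -8, -18], 5], [[-0.6, 27.8, -2.2], [-3.4, -10.5, -20], 6], [[-0.6, 27.8, -2.2], [-3.4, -10.5, -20], 6], [[-0.6, 27.8, -2.2], [-3.4, -10.5, -20], 6], [[-0.6, 27.8, -2.2], [-3.4, -10.5, -20], 6]])

```text
time: 18.75
position: [0.5618, -0.0499, 0.299]
tcp_rot: [0.001, 0.0, 1.0, 0.001]
ft_force: [-0.8, 0.3, 0.3]
finger_gap: 0.702
grasp_force: 0.0
```

Call:
arm_command(plan=[[[0, 0, -42], [6, -30.7, 0], 6], [[0, 0, -42], [6, -30.7, 0], 6], [[0, 0, -42], [6, -30.7, 0], 6], [[0, 0, -42], [6, -30.7, 3], 6], [[0, 0, -42], [6, -30.7, 6], 6], [[0, 0, -42], [6, -30.7, 9], 6], [[0, 0, -42], [6, -30.7, 10], 6], [[0, 0, -42], [6, -30.7, 10], 6], [[0, 0, -42], [6, -30.7, 10], 6], [[0, 0, -42], [6, -30.7, 10], 6]])

```text
time: 19.75
position: [0.5024, -0.3552, 0.2007]
tcp_rot: [0.002, -0.359, 0.933, -0.0]
ft_force: [-0.1, -0.6, 0.1]
finger_gap: 0.702
grasp_force: 0.0
```

```bash
cat > sp.py <<'E'
from h import *
w=cam("wrist");p,T,o=pose();np.save('s1.npy',w,allow_pickle=True);save("s1",w["img"])
print(o["time"],p.round(4),T.round(3).tolist())
im=w["img"];h=cv2.cvtColor(im,cv2.COLOR_RGB2HSV).astype(int)
wh=((h[...,1]<60)&(h[...,2]>150)).astype(np.uint8);rd=(((h[...,0]<8)|(h[...,0]>172))&(h[...,1]>120)&(h[...,2]>70)).astype(np.uint8)
for m,nm,z in((wh,"white",.0085),(rd,"red",.007)):
    n,l,st,ce=cv2.connectedComponentsWithStats(m)
    for i in range(1,n):
        if st[i,4]<300:continue
        v,u=np.nonzero(l==i);P=np.array([(T.T@(onplane(w,q,z)-p))[:2] for q in np.c_[u,v][::3]]);c=P.mean(0);W,V=np.linalg.eigh(np.cov((P-c).T));a=(P-c)@V[:,1]
        print(nm,st[i],"c",c.round(4),"dir",V[:,1].round(4),"len",np.ptp(a).round(4),"wid",np.ptp((P-c)@V[:,0]).round(4),"ends",(c+V[:,1]*a.min()).round(4),(c+V[:,1]*a.max()).round(4))
E
python3 sp.py
```

```text
19.8 [ 0.5031 -0.3555  0.2017] [[-0.742, -0.67, 0.006], [-0.67, 0.742, -0.001], [-0.004, -0.004, -1.0]]
white [    0     1   115   277 18860] c [ 0.0525 -0.3542] dir [-0.9103 -0.4139] len 0.3662 wid 0.1309 ends [ 0.1719 -0.2999] [-0.1615 -0.4515]
white [ 316  102   12  129 1445] c [0.0128 0.0019] dir [-1.     0.004] len 0.1706 wid 0.014 ends [0.092  0.0016] [-0.0786  0.0022]
white [505 155  78  26 898] c [0.0099 0.2952] dir [0.2152 0.9766] len 0.0979 wid 0.0165 ends [-0.0007  0.2467] [0.0203 0.3423]
white [609 222  31  82 675] c [-0.1471  0.4487] dir [-0.9999 -0.0101] len 0.1313 wid 0.0264 ends [-0.0665  0.4495] [-0.1977  0.4481]
white [231 240  29  42 382] c [-0.1262 -0.1092] dir [-0.8955 -0.445 ] len 0.0727 wid 0.0223 ends [-0.0924 -0.0924] [-0.1575 -0.1247]
white [ 482  250   68   75 1789] c [-0.1738  0.2967] dir [-0.7082  0.706 ] len 0.1445 wid 0.0529 ends [-0.1238  0.2468] [-0.2261  0.3488]
white [  40  259   84  111 5008] c [-0.2031 -0.3697] dir [-0.832  -0.5548] len 0.2411 wid 0.1006 ends [-0.122  -0.3156] [-0.3226 -0.4494]
white [538 292  49  67 965] c [-0.2395  0.3811] dir [-0.8154  0.5789] len 0.1334 wid 0.0533 ends [-0.1907  0.3464] [-0.2995  0.4236]
white [432 342  32  36 521] c [-0.311   0.2115] dir [-0.983  -0.1838] len 0.0724 wid 0.0418 ends [-0.2736  0.2185] [-0.3448  0.2052]
white [ 166  350   49   50 1275] c [-0.3367 -0.2174] dir [-0.7431 -0.6692] len 0.1286 wid 0.046 ends [-0.291  -0.1763] [-0.3866 -0.2623]
red [ 301  222   41   57 2076] c [-0.1121  0.0022] dir [-0.9968  0.0799] len 0.0927 wid 0.0603 ends [-0.0655 -0.0015] [-0.1579  0.0059]
```

The spatula measures 248 mm long against 246, and its axis is within 0.3° of the tool. The grip point is 3 mm along x and 1.3 mm along y from the tool axis, so I'll grasp it.

Call:
arm_command(plan=[[[0, 0.2, 0.2], [0.3, 0.13, 5], 6], [[0, 0.2, 0.2], [0.3, 0.13, 10], 6], [[0, 0.2, 0.2], [0.3, 0.13, 15], 6], [[0, 0.2, 0.2], [0.3, 0.13, 19], 6], [[0, 0.2, 0.2], [0.3, 0.13, 21.5], 5], [[0, 0.2, 0.2], [0.3, 0.13, 22.5], 5], [[0, 0.2, 0.2], [0.3, 0.13, 22.6], 5], [[0, 0.2, 0.2], [0.3, 0.13, 22.6], 5]])

```text
time: 20.6
position: [0.5019, -0.3586, -0.0238]
tcp_rot: [0.001, -0.357, 0.934, -0.003]
ft_force: [-0.0, 0.2, -0.3]
finger_gap: 0.585
grasp_force: 0.0
```

Call:
arm_command(plan=[[[0, 0, 0], [0, 0, 0], 0], [[0, 0, 0], [0, 0, 0], 0], [[0, 0, 0], [0, 0, 0], 0], [[0, 0, 0], [0, 0, 0], 0], [[0, 0, 0], [0, 0, 0], 0], [[0, 0, 0], [0, 0, 0], 0], [[0, 0, 0], [0, 0, 0], 0]], grip_force=50)

```text
time: 21.3
position: [0.5013, -0.3592, -0.0243]
tcp_rot: [0.001, -0.356, 0.934, -0.003]
ft_force: [0.9, 0.3, 6.2]
finger_gap: 0.154
grasp_force: 52.7
```

```bash
python3 -c "
from h import *
p,T,o=pose();print(p,T.round(3).tolist(),o['finger_gap'])
P,Rw=seat(-.035,-.0625,.12);q=np.array([.47,-.062,.24])
x=T.T@(q-p)*100;print(x.round(2));t1=R.from_euler('z',44,degrees=True).as_matrix();T1=T@t1
print('after', (T1.T@(P-q)*100).round(2),R.from_matrix(T1.T@Rw).as_rotvec(degrees=True).round(2))"
```

```text
[ 0.50129402 -0.359186   -0.02425954] [[-0.746, -0.666, 0.004], [-0.666, 0.746, -0.004], [-0.0, -0.006, -1.0]] 0.15428942288248956
[-17.47  24.1  -26.56]
after [ 0.32 -0.36  9.97] [ -0.22 -27.76   0.04]
```

Call:
arm_command(plan=[[[0, 0, 0], [0, 0, -2], 0], [[0, 0, 0], [0, 0, -6], 0], [[0, 0, 0], [0, 0, -11], 0], [[0, 0, 0], [0, 0, -16], 0], [[0, 0, 0], [0, 0, -21], 0], [[0, 0, 0], [0, 0, -26], 0], [[0, 0, 0], [0, 0, -26.6], 0]])

```text
time: 22.0
position: [0.5018, -0.3596, 0.2484]
tcp_rot: [0.003, -0.356, 0.934, -0.007]
ft_force: [0.4, -0.6, -0.8]
finger_gap: 0.15
grasp_force: 52.0
```

Call:
arm_command(plan=[[[0, 0, 44], [-17.5, 24.1, 0], 0], [[0, 0, 44], [-17.5, 24.1, 0], 0], [[0, 0, 44], [-17.5, 24.1, 0], 0], [[0, 0, 44], [-17.5, 24.1, 0], 0], [[0, 0, 44], [-17.5, 24.1, 0], 0], [[0, 0, 44], [-17.5, 24.1, 0], 0], [[0, 0, 44], [-17.5, 24.1, 0], 0], [[0, 0, 44], [-17.5, 24.1, 0], 0], [[0, 0, 44], [-17.5, 24.1, 0], 0]])

```text
time: 22.9
position: [0.4695, -0.062, 0.2383]
tcp_rot: [-0.0, 0.019, 1.0, -0.001]
ft_force: [-0.4, -0.1, -1.1]
finger_gap: 0.15
grasp_force: 51.9
```

Call:
arm_command(plan=[[[0, -8, 0], [0, 0, 0], 0], [[0, -16, 0], [0, 0, 1], 0], [[0, -24, 0], [0, -0.2, 4], 0], [[-0.2, -27.8, 0], [0.3, -0.3, 8], 0], [[-0.2, -27.8, 0], [0.3, -0.3, 10], 0], [[-0.2, -27.8, 0], [0.3, -0.3, 10], 0], [[-0.2, -27.8, 0], [0.3, -0.3, 10], 0], [[-0.2, -27.8, 0], [0.3, -0.3, 10], 0]])

```text
time: 23.7
position: [0.4694, -0.066, 0.1441]
tcp_rot: [0.244, 0.019, 0.97, -0.005]
ft_force: [-0.3, -1.5, 0.8]
finger_gap: 0.154
grasp_force: 51.9
```

```bash
python3 chk.py -.062
python3 - <<'E'
from h import *
p,T,o=pose();print(o["ft_force"],o["finger_gap"]);go(*seat(-.035,-.0625,.035))
w=np.load('w6.npy',allow_pickle=True).item()
h=cv2.cvtColor(w["img"],cv2.COLOR_RGB2HSV).astype(int);m=(h[...,1]<60)&(h[...,2]>150)
pr=lambda q:T.T@(onplane(w,q,n=T[:,2],p0=p-T[:,2]*.0328)-p)
n,l,st,ce=cv2.connectedComponentsWithStats(m.astype(np.uint8));i=l[140,320];print(i,st[i])
for r in(90,120,160,200):
    c=np.nonzero(l[r]==i)[0];print(r,pr((c.mean(),r)).round(4),len(c))
print("tail",pr((320,st[i,1]-.5)).round(4))
E
```

```text
23.75 tip in tray [-0.0312 -0.0624  0.1224] 51.94813549518585 [[-1.0, -0.0, 0.004], [-0.0, 1.0, -0.001], [-0.004, -0.001, -1.0]]
-0.12 [(np.float64(-46.5), 0, 1)] [321  97]
-0.1 [(np.float64(-47.0), 0, 1)] [321 122]
-0.075 [(np.float64(-46.5), 0, 1), (np.float64(56.5), 1, 0), (np.float64(57.5), 0, 1)] [321 151]
-0.05 [(np.float64(-47.0), 0, 1), (np.float64(-38.0), 1, 0), (np.float64(-13.0), 0, 1), (np.float64(12.5), 1, 0), (np.float64(37.0), 0, 1), (np.float64(58.0), 1, 0)] [321 179]
-0.035 [(np.float64(-47.0), 0, 1), (np.float64(-37.5), 1, 0), (np.float64(-12.5), 0, 1), (np.float64(12.5), 1, 0), (np.float64(37.5), 0, 1)] [321 195]
-0.02 [(np.float64(-46.5), 0, 1), (np.float64(-38.0), 1, 0), (np.float64(-12.5), 0, 1), (np.float64(13.0), 1, 0), (np.float64(37.5), 0, 1)] [321 210]
y -0.031 [(np.float64(-134.0), 0, 1), (np.float64(-57.0), 1, 0), (np.float64(-14.0), 0, 1), (np.float64(14.0), 1, 0)]
y 0.031 [(np.float64(-134.0), 0, 1), (np.float64(-57.0), 1, 0), (np.float64(-14.0), 0, 1), (np.float64(14.0), 1, 0)]
[ 0.53420605 -0.10911053  0.08223031] 0.1527871405548523
turn [-0.04  0.22  0.02] shift cm [ 0.43 -0.01  8.74]
1 [  265    54   263   280 35465]
90 [ 0.0842  0.0309 -0.0328] 231
120 [ 0.0708  0.0307 -0.0328] 222
160 [ 0.0516  0.0306 -0.0328] 206
200 [ 0.0308  0.0257 -0.0328] 96
tail [ 0.0996  0.0002 -0.0328]
```

Alignment is within 0.5 mm. Going down to just above the insert.

Call:
arm_command(plan=[[[0, 0.1, 0], [0.2, 0, 3], 0], [[0, 0.1, 0], [0.2, 0, 6], 0], [[0, 0.1, 0], [0.2, 0, 8], 0], [[0, 0.1, 0], [0.2, 0, 8.7], 0], [[0, 0.1, 0], [0.2, 0, 8.7], 0], [[0, 0.1, 0], [0.2, 0, 8.7], 0], [[0, 0.1, 0], [0.2, 0, 8.7], 0]])

```text
time: 24.45
position: [0.5068, -0.0661, 0.0637]
tcp_rot: [0.241, 0.019, 0.97, -0.004]
ft_force: [0.4, 0.0, -1.3]
finger_gap: 0.154
grasp_force: 51.9
```

```bash
python3 chk.py -.062|head -3; python3 -c "
from h import *
go(*seat(-.034,-.0622,.0055));o=pose()[2];print(o['ft_force'])"
```

```text
24.5 tip in tray [-0.0362 -0.0612  0.0336] 51.93535387516022 [[-1.0, -0.0, -0.001], [-0.0, 1.0, 0.001], [0.001, 0.001, -1.0]]
-0.12 [(np.float64(-58.5), 0, 1), (np.float64(-58.0), 1, 0), (np.float64(-47.0), 0, 1), (np.float64(-11.5), 1, 0), (np.float64(-7.5), 0, 1), (np.float64(8.5), 1, 0), (np.float64(10.5), 0, 1)] [318  94]
-0.1 [(np.float64(-47.0), 0, 1), (np.float64(-11.0), 1, 0), (np.float64(-7.5), 0, 1), (np.float64(9.0), 1, 0), (np.float64(10.5), 0, 1)] [318 132]
turn [ 0.06 -0.07  0.01] shift cm [-0.22 -0.11  2.81]
[-0.63544018 -0.84404839 -1.5881056 ]
```

Call:
arm_command(plan=[[[0, 0, 0], [-0.2, -0.1, 0], 0], [[0, 0, 0], [-0.2, -0.1, 0.5], 0], [[0, 0, 0], [-0.2, -0.1, 1], 0], [[0, 0, 0], [-0.2, -0.1, 1.5], 0], [[0, 0, 0], [-0.2, -0.1, 2], 0], [[0, 0, 0], [-0.2, -0.1, 2], 0]])

```text
time: 25.1
position: [0.5162, -0.0675, 0.0433]
tcp_rot: [0.239, 0.019, 0.971, -0.004]
ft_force: [0.3, -2.6, -1.3]
finger_gap: 0.156
grasp_force: 51.8
```

```bash
python3 chk.py -.062|head -1; python3 -c "
from h import *
go(*seat(-.034,-.0622,.0055));o=pose()[2];print(o['ft_force'])"
```

```text
25.15 tip in tray [-0.0369 -0.0622  0.0115] 51.80927395820618 [[-1.0, 0.0, -0.006], [0.0, 1.0, 0.001], [0.006, 0.001, -1.0]]
turn [ 0.05 -0.32 -0.02] shift cm [-0.31 -0.01  0.6 ]
[-0.30753027 -2.57907174 -2.4163658 ]
```

Call:
arm_command(plan=[[[0, -0.3, 0], [-0.25, 0, 0.05], 0], [[0, -0.3, 0], [-0.25, 0, 0.2], 0], [[0, -0.3, 0], [-0.25, 0, 0.4], 0], [[0, -0.3, 0], [-0.25, 0, 0.5], 0], [[0, -0.3, 0], [-0.25, 0, 0.5], 0]])

```text
time: 25.65
position: [0.5215, -0.0674, 0.0416]
tcp_rot: [0.243, 0.019, 0.97, -0.004]
ft_force: [-0.1, -1.9, -0.8]
finger_gap: 0.151
grasp_force: 52.0
```

```bash
python3 chk.py -.062|head -1; python3 -c "
from h import *
go(*seat(-.034,-.0622,.0055));o=pose()[2];print(o['ft_force'],o['moment'])"
```

```text
25.7 tip in tray [-0.0333 -0.062   0.0073] 51.978421211242676 [[-1.0, 0.0, 0.002], [0.0, 1.0, 0.001], [-0.002, 0.001, -1.0]]
turn [ 0.08  0.11 -0.01] shift cm [ 0.07 -0.03  0.18]
[ 0.43993682 -2.73674924 -0.9802984 ] [-0.5696996   0.51372422 -0.24699502]
```

Nearly down, with small forces. The last 2 mm, then release, back out, shut, and move to the press point.

Call:
arm_command(plan=[[[0, 0, 0], [0, 0, 0.1], 0], [[0, 0, 0], [0, 0, 0.2], 0], [[0, 0, 0], [0, 0, 0.2], 0], [[0, 0, 0], [0, 0, 0.2], 0]])

```text
time: 26.1
position: [0.5218, -0.0674, 0.0409]
tcp_rot: [0.242, 0.019, 0.97, -0.004]
ft_force: [-11.0, -1.4, 9.7]
finger_gap: 0.15
grasp_force: 53.7
```

Call:
arm_command(plan=[[[0, 0, 0], [0, 0, -0.1], 3.2], [[0, 0, 0], [0, 0, -0.1], 3.2], [[0, 0, 0], [0, 0, -0.1], 3.2], [[0, 0, 0], [0, 0, -0.1], 3.2], [[0, 0, 0], [0, 0, -0.5], 3.2], [[0, 0, 0], [0, 0, -2], 3.2], [[0, 0, 0], [0, 0, -5], 3.2], [[0, 0, 0], [0, 0, -8], 0], [[0, 0, 0], [0, 0, -8], 0], [[0, 0, 0], [0, 0, -8], 0]])

```text
time: 27.1
position: [0.485, -0.0662, 0.1113]
tcp_rot: [0.244, 0.019, 0.97, -0.004]
ft_force: [-0.1, -0.0, 0.2]
finger_gap: 0.004
grasp_force: 0.0
```

```bash
python3 meas.py c1; python3 chk.py -.062; python3 -c "
from h import *
go(*seat(-.092,-.062,.027))"
```

```text
27.15 tip in tray [-0.0342 -0.0618  0.0849] -0.00013291422505257603 [ 0.1 -0.7 -0.4]
27.2 tip in tray [-0.0351 -0.0616  0.0842] 0.0 [[-1.0, 0.001, -0.001], [0.001, 1.0, 0.003], [0.001, 0.003, -1.0]]
-0.12 [(np.float64(-59.5), 1, 0), (np.float64(-46.5), 0, 1), (np.float64(-11.5), 1, 0), (np.float64(-3.5), 0, 1), (np.float64(1.5), 1, 0), (np.float64(10.0), 0, 1)] [319  98]
-0.1 [(np.float64(-47.0), 0, 1), (np.float64(-11.0), 1, 0), (np.float64(-8.0), 0, 1), (np.float64(6.0), 1, 0), (np.float64(10.0), 0, 1)] [319 127]
-0.075 [(np.float64(-46.5), 0, 1), (np.float64(-11.0), 1, 0), (np.float64(-8.0), 0, 1), (np.float64(6.0), 1, 0), (np.float64(10.5), 0, 1), (np.float64(55.5), 1, 0), (np.float64(58.0), 0, 1)] [319 161]
-0.05 [(np.float64(-46.5), 0, 1), (np.float64(-38.0), 1, 0), (np.float64(-6.5), 0, 1), (np.float64(7.0), 1, 0), (np.float64(37.5), 0, 1), (np.float64(59.0), 1, 0)] [319 193]
-0.035 [(np.float64(-46.5), 0, 1), (np.float64(-38.0), 1, 0), (np.float64(-6.5), 0, 1), (np.float64(7.0), 1, 0), (np.float64(37.5), 0, 1)] [319 211]
-0.02 [(np.float64(-60.0), 1, 0), (np.float64(-47.0), 0, 1), (np.float64(-38.0), 1, 0), (np.float64(-6.0), 0, 1), (np.float64(7.0), 1, 0), (np.float64(37.5), 0, 1)] [319 228]
y -0.031 [(np.float64(-134.0), 0, 1), (np.float64(-57.0), 1, 0), (np.float64(-13.0), 0, 1)]
y 0.031 [(np.float64(-134.0), 0, 1), (np.float64(-57.5), 1, 0), (np.float64(-14.0), 0, 1)]
turn [ 0.15 -0.05 -0.03] shift cm [ 5.69 -0.06  5.72]
```

Call:
arm_command(plan=[[[0.1, 0, 0], [3, -0.06, 1], 0], [[0.1, 0, 0], [5.7, -0.06, 3], 0], [[0.1, 0, 0], [5.7, -0.06, 5], 0], [[0.1, 0, 0], [5.7, -0.06, 5.8], 0], [[0.1, 0, 0], [5.7, -0.06, 5.9], 0], [[0.1, 0, 0], [5.7, -0.06, 5.9], 0]], grip_force=60)

```text
time: 27.8
position: [0.4622, -0.0654, 0.0315]
tcp_rot: [0.242, 0.019, 0.97, -0.004]
ft_force: [0.2, 0.1, 0.9]
finger_gap: -0.001
grasp_force: 0.0
```

Call:
arm_command(plan=[[[0, 0, 0], [0, 0, 0.1], 0], [[0, 0, 0], [0, 0, 0.3], 0], [[0, 0, 0], [0, 0, 0.4], 0], [[0, 0, 0], [0, 0, 0.4], 0]])

```text
time: 28.2
position: [0.4638, -0.0656, 0.0278]
tcp_rot: [0.242, 0.019, 0.97, -0.005]
ft_force: [-0.5, 0.0, 0.2]
finger_gap: 0.004
grasp_force: 0.0
```

```bash
python3 meas.py c2
```

```text
28.25 tip in tray [-0.0907 -0.0623  0.0222] -0.0009158812705790428 [-0.4  0.6 -0.5]
```

Call:
arm_command(plan=[[[0, 0, 0], [0, 0, 0.15], 0], [[0, 0, 0], [0, 0, 0.3], 0], [[0, 0, 0], [0, 0, 0.3], 0]])

```text
time: 28.55
position: [0.4649, -0.0655, 0.0245]
tcp_rot: [0.242, 0.019, 0.97, -0.004]
ft_force: [-0.5, 0.6, -0.1]
finger_gap: 0.003
grasp_force: 0.0
```

Call:
arm_command(plan=[[[0, 0, 0], [0, 0, 0.1], 0], [[0, 0, 0], [0, 0, 0.2], 0], [[0, 0, 0], [0, 0, 0.2], 0]])

```text
time: 28.85
position: [0.4653, -0.0656, 0.0243]
tcp_rot: [0.241, 0.019, 0.97, -0.005]
ft_force: [-12.1, 1.8, 12.6]
finger_gap: 0.0
grasp_force: 8.6
```

```bash
python3 meas.py c2
```

```text
28.9 tip in tray [-0.091  -0.0623  0.0184] -0.001722872792802891 [-13.2   1.4  12.6]
```

Call:
arm_command(plan=[[[0, 0, 0], [0, 0, 0.1], 0], [[0, 0, 0], [0, 0, 0.15], 0], [[0, 0, 0], [0, 0, 0.15], 0]])

```text
time: 29.2
position: [0.4653, -0.0656, 0.0242]
tcp_rot: [0.241, 0.019, 0.97, -0.005]
ft_force: [-25.3, 3.4, 24.8]
finger_gap: -0.002
grasp_force: 16.8
```

```bash
python3 meas.py c2
```

```text
29.25 tip in tray [-0.0909 -0.0623  0.0184] 0.0009218840813812388 [-25.3   4.4  23.2]
```

The tail stays firm at 34 N. Now the head touch, where a top at about 14–15.5 mm is expected.

Call:
arm_command(plan=[[[0, 0, 0], [0, 0, -1.5], 0], [[0, 0, 0], [-4, 0, -3], 0], [[0, 0, 0], [-9, 0, -3], 0], [[0, 0, 0], [-14, 0, -3], 0], [[0, 0, 0], [-18.1, 0, -2.5], 0], [[0, 0, 0], [-18.1, 0, -1], 0], [[0, 0, 0], [-18.1, 0, -0.2], 0], [[0, 0, 0], [-18.1, 0, -0.1], 0], [[0, 0, 0], [-18.1, 0, -0.1], 0]])

```text
time: 30.15
position: [0.6247, -0.0717, 0.1067]
tcp_rot: [0.241, 0.019, 0.97, -0.004]
ft_force: [-0.3, 0.7, -0.3]
finger_gap: 0.001
grasp_force: 0.0
```

Call:
arm_command(plan=[[[0, 0, 0], [0, 0, 0.1], 0], [[0, 0, 0], [0, 0, 0.2], 0], [[0, 0, 0], [0, 0, 0.2], 0]])

```text
time: 30.45
position: [0.6247, -0.0716, 0.1066]
tcp_rot: [0.241, 0.019, 0.97, -0.004]
ft_force: [-9.2, 1.1, 8.7]
finger_gap: 0.001
grasp_force: 6.4
```

```bash
python3 meas.py c3
```

```text
30.5 tip in tray [ 0.0885 -0.0622  0.0162] -0.004795662585901186 [-10.1   1.4   9.1]
```

Call:
arm_command(plan=[[[0, 0, 0], [0, 0, 0.1], 0], [[0, 0, 0], [0, 0, 0.2], 0], [[0, 0, 0], [0, 0, 0.2], 0]])

```text
time: 30.8
position: [0.6248, -0.0717, 0.1065]
tcp_rot: [0.241, 0.019, 0.97, -0.005]
ft_force: [-21.7, 2.2, 18.5]
finger_gap: -0.001
grasp_force: 13.4
```

```bash
python3 meas.py c4; python3 -c "
from h import *
go(*seat(-.01,-.062,.12));go(*seat(.12,-.03,.04));go(*seat(.09,-.03,.04))"
```

```text
30.85 tip in tray [ 0.0886 -0.0622  0.0161] -0.004262538650506138 [-22.6   2.1  18.8]
turn [-0.02 -0.13 -0.06] shift cm [ 9.870e+00  1.000e-02 -1.037e+01]
turn [-0.02 -0.13 -0.06] shift cm [-3.14  3.22 -2.39]
turn [-0.02 -0.13 -0.06] shift cm [-0.14  3.22 -2.39]
```

Call:
arm_command(plan=[[[0, 0, 0], [0, 0, -2], 0], [[0, 0, 0], [0, 3, -2.5], 0], [[0, 0, 0], [0, 6.5, -2.5], 0], [[0, 0, 0], [0, 6.5, -1.2], 0], [[0, 0, 0], [0, 6.5, -0.6], 0], [[0, 0, 0], [0, 6.5, -0.6], 0], [[0, 0, 0], [0, 6.5, -0.6], 0]])

```text
time: 31.55
position: [0.6267, -0.0077, 0.1083]
tcp_rot: [0.241, 0.019, 0.97, -0.005]
ft_force: [0.2, -0.0, 0.6]
finger_gap: -0.001
grasp_force: 0.0
```

Call:
arm_command(plan=[[[0, 0, 0], [0, 0, 0.1], 0], [[0, 0, 0], [0, 0, 0.15], 0], [[0, 0, 0], [0, 0, 0.15], 0]])

```text
time: 31.85
position: [0.6268, -0.0078, 0.1083]
tcp_rot: [0.241, 0.02, 0.97, -0.005]
ft_force: [-8.5, -0.6, 7.1]
finger_gap: -0.002
grasp_force: 5.2
```

```bash
python3 meas.py c5
```

```text
31.9 tip in tray [0.089  0.0018 0.0179] 0.003619495127161693 [-9.1  0.4  6.9]
```

Call:
arm_command(plan=[[[0, 0, 0], [0, 0, 0.1], 0], [[0, 0, 0], [0, 0, 0.15], 0], [[0, 0, 0], [0, 0, 0.15], 0]])

```text
time: 32.2
position: [0.6268, -0.0078, 0.1083]
tcp_rot: [0.241, 0.02, 0.97, -0.005]
ft_force: [-18.2, 1.2, 13.5]
finger_gap: -0.003
grasp_force: 10.5
```

```bash
python3 meas.py c5
```

```text
32.25 tip in tray [0.0891 0.0018 0.0179] 0.0005579228017154032 [-17.3   1.6  14.7]
```

The insert top (true 16 mm) reads 17.9 mm here, so heights at this spot read about 1.9 mm too high. The spatula head top is therefore at about 14.2 mm against 14 nominal, so it is home. Now the bar: measure its angle from the saved views, then grasp it.

Run:
```python
from h import *
ot,Rr=trayT();n=Rr[:,2]
b=np.load('b1.npy',allow_pickle=True).item()
h=cv2.cvtColor(b["img"],cv2.COLOR_RGB2HSV).astype(int)
for a,c in(((236,47),(233,265)),):
    A,B=[Rr.T@(onplane(b,q,n=n,p0=ot+n*.031)-ot) for q in(a,c)];print(A.round(4),B.round(4),np.degrees(np.arctan2((B-A)[1],(B-A)[0])))
m=(h[...,2]>185)&(h[...,1]<40);m=m.astype(np.uint8)
v,u=np.nonzero(m[45:268,215:255]);v+=45;u+=215
for r in(55,70,90,110,210,230,250):
    k=u[v==r]
    if len(k): print(r,k.min(),k.max(),(Rr.T@(onplane(b,(k.mean(),r),n=n,p0=ot+n*.031)-ot)).round(4))
P,Rw=seat(-.07,0,.09,5);go(P,Rw);go(*seat(-.07,0,.035,5))
```

```text
[-0.1487  0.0083  0.031 ] [ 0.0064 -0.0074  0.031 ] -5.800398915510731
55 225 246 [-0.1441  0.0076  0.031 ]
70 224 247 [-0.1353  0.0068  0.031 ]
90 224 246 [-0.1232  0.0054  0.031 ]
110 224 245 [-0.1106  0.004   0.031 ]
210 223 254 [-0.0395  0.0004  0.031 ]
230 217 254 [-0.0234 -0.0016  0.031 ]
250 221 254 [-0.0067 -0.0028  0.031 ]
turn [-0.07 -0.12  4.92] shift cm [15.91 -0.2  -7.18]
turn [-0.07 -0.12  4.92] shift cm [15.9  -0.2  -1.68]
```

Call:
arm_command(plan=[[[0, 0, 0], [0, 0, -4], 5], [[0, 0, 0], [2, 0, -7.5], 5], [[0, 0, 5.7], [7, -0.2, -7.5], 5], [[0, 0, 5.7], [12, -0.2, -7.5], 5], [[0, 0, 5.7], [15.9, -0.2, -7.5], 5], [[0, 0, 5.7], [15.9, -0.2, -7.5], 5], [[0, 0, 5.7], [15.9, -0.2, -7.5], 5], [[0, 0, 5.7], [15.9, -0.2, -7.5], 5]])

```text
time: 33.05
position: [0.4551, -0.0029, 0.1005]
tcp_rot: [0.244, 0.067, 0.967, 0.007]
ft_force: [-0.4, -0.1, 0.8]
finger_gap: 0.587
grasp_force: 0.0
```

```bash
python3 meas.py d1; python3 -c "
from h import *
go(*seat(-.07,0,.035,5.7))"
```

```text
33.1 tip in tray [-0.0661  0.0001  0.0919] 0.5836921328790355 [ 0.  -0.1  1.1]
turn [-0.01  0.27 -0.02] shift cm [ 0.43 -0.05  5.68]
```

Call:
arm_command(plan=[[[0, 0.2, 0], [0.25, -0.05, 2], 5], [[0, 0.2, 0], [0.25, -0.05, 4], 5], [[0, 0.2, 0], [0.25, -0.05, 5.2], 5], [[0, 0.2, 0], [0.25, -0.05, 5.6], 5], [[0, 0.2, 0], [0.25, -0.05, 5.6], 5], [[0, 0.2, 0], [0.25, -0.05, 5.6], 5], [[0, 0.2, 0], [0.25, -0.05, 5.6], 5]])

```text
time: 33.8
position: [0.4783, -0.0035, 0.0493]
tcp_rot: [0.242, 0.067, 0.968, 0.007]
ft_force: [0.0, 0.0, 0.1]
finger_gap: 0.586
grasp_force: 0.0
```

```bash
python3 meas.py d2; python3 -c "
from h import *
go(*seat(-.07,0,.035,5.7))"
```

```text
33.85 tip in tray [-0.0701  0.0003  0.0355] 0.5848412833048043 [ 1.1 -0.1  0.7]
turn [ 0.01 -0.03 -0.01] shift cm [-0.01 -0.03  0.05]
```

Aligned on the pivot. I'll close on the tab with a moderate grip, then turn.

Call:
arm_command(plan=[[[0, 0, 0], [0, 0, 0], 0], [[0, 0, 0], [0, 0, 0], 0], [[0, 0, 0], [0, 0, 0], 0], [[0, 0, 0], [0, 0, 0], 0], [[0, 0, 0], [0, 0, 0], 0], [[0, 0, 0], [0, 0, 0], 0]], grip_force=40)

```text
time: 34.45
position: [0.4773, -0.0047, 0.0482]
tcp_rot: [0.241, 0.068, 0.968, 0.006]
ft_force: [-3.8, -3.8, 3.5]
finger_gap: 0.128
grasp_force: 42.2
```

Call:
arm_command(plan=[[[0, 0, -5], [0, 0, 0], 0], [[0, 0, -10], [0, 0, 0], 0], [[0, 0, -16], [0, 0, 0], 0], [[0, 0, -22], [0, 0, 0], 0], [[0, 0, -27], [0, 0, 0], 0], [[0, 0, -30], [0, 0, 0], 0], [[0, 0, -30], [0, 0, 0], 0]])

```text
time: 35.15
position: [0.4773, -0.0052, 0.0482]
tcp_rot: [0.234, -0.185, 0.953, -0.057]
ft_force: [-3.6, -4.2, 2.6]
finger_gap: 0.133
grasp_force: 42.1
```

```bash
cat > ang.py <<'E'
from h import *
p,T,o=pose();ot,Rr=trayT();A=Rr.T@T
print(o["time"],"theta",np.degrees(np.arctan2(-A[1,0],-A[0,0])).round(2),"tip",(A@[0,0,-.0295]+Rr.T@(p-ot)).round(4),o["ft_force"].round(1),o["moment"].round(2),o["finger_gap"],o["grasp_force"],o["q"].round(2))
E
python3 ang.py
```

```text
35.15 theta 24.29 tip [-0.0711 -0.0013  0.035 ] [-3.6 -4.2  2.6] [-0.92  0.8  -0.44] 0.1327379062299025 42.11991012096405 [-0.21 -0.67 -0.87  0.9   0.07 -0.57]
```

Call:
arm_command(plan=[[[0, 0, -6], [0, 0, 0], 0], [[0, 0, -13], [0, 0, 0], 0], [[0, 0, -20], [0, 0, 0], 0], [[0, 0, -27], [0, 0, 0], 0], [[0, 0, -33], [0, 0, 0], 0], [[0, 0, -35], [0, 0, 0], 0], [[0, 0, -35], [0, 0, 0], 0]])

```text
time: 35.85
position: [0.4777, -0.0057, 0.0485]
tcp_rot: [0.206, -0.463, 0.853, -0.125]
ft_force: [-1.7, -6.7, 1.3]
finger_gap: 0.128
grasp_force: 41.9
```

Call:
arm_command(plan=[[[0, 0, -6], [0, 0, 0], 0], [[0, 0, -13], [0, 0, 0], 0], [[0, 0, -20], [0, 0, 0], 0], [[0, 0, -26], [0, 0, 0], 0], [[0, 0, -30], [0, 0, 0], 0], [[0, 0, -30.5], [0, 0, 0], 0], [[0, 0, -30.5], [0, 0, 0], 0], [[0, 0, -30.5], [0, 0, 0], 0]])

```text
time: 36.65
position: [0.4781, -0.0058, 0.0487]
tcp_rot: [0.166, -0.671, 0.701, -0.176]
ft_force: [-0.4, -6.9, 1.8]
finger_gap: 0.133
grasp_force: 41.6
```

```bash
python3 ang.py
```

```text
36.65 theta 89.74 tip [-0.0702 -0.0019  0.0351] [-0.4 -6.9  1.8] [-1.12  0.34 -0.56] 0.13322317007830775 41.62379443645477 [-0.21 -0.67 -0.87  0.9   0.07 -1.71]
```

The bar is at about 89.7°. I'll release, back out and take the last look.

Call:
arm_command(plan=[[[0, 0, 0], [0, 0, 0], 4], [[0, 0, 0], [0, 0, 0], 4], [[0, 0, 0], [0, 0, 0], 4], [[0, 0, 0], [0, 0, 0], 4], [[0, 0, 0], [0, 0, -2], 4], [[0, 0, 0], [0, 0, -6], 4], [[0, 0, 0], [0, 0, -10], 4], [[0, 0, 0], [0, 0, -14], 4], [[0, 0, 0], [0, 0, -16], 4], [[0, 0, 0], [0, 0, -16], 4]])

```text
time: 37.65
position: [0.4042, -0.0008, 0.1944]
tcp_rot: [0.17, -0.671, 0.7, -0.176]
ft_force: [0.5, -0.8, 0.8]
finger_gap: 0.47
grasp_force: 0.0
```

Call:
arm_command(plan=[[[0, 0, 45], [0, 10, 0], 4], [[0, 0, 45], [0, 10, 0], 4], [[0, 0, 45], [0, 10, 0], 4], [[0, 0, 45], [0, 10, 0], 4], [[0, 0, 45], [0, 10, 0], 4], [[0, 0, 45], [0, 10, 0], 4], [[0, 0, 45], [0, 10, 0], 4]])

```text
time: 38.35
position: [0.3614, 0.0032, 0.1525]
tcp_rot: [0.195, -0.356, 0.91, -0.083]
ft_force: [-1.2, -0.8, -0.4]
finger_gap: 0.467
grasp_force: 0.0
```

Call:
arm_command(plan=[[[0, 0, 45], [0, 0, 0], 4], [[0, 0, 45], [0, 0, 0], 4], [[0, 0, 45], [0, 0, 0], 4], [[0, 0, 45], [0, 0, 0], 4], [[0, 0, 45], [0, 0, 0], 4], [[0, 0, 45], [0, 0, 0], 4], [[0, 0, 45], [0, 0, 0], 4]])

```text
time: 39.05
position: [0.3612, 0.0029, 0.1533]
tcp_rot: [0.212, 0.02, 0.977, -0.002]
ft_force: [-0.3, 1.0, -0.3]
finger_gap: 0.47
grasp_force: 0.0
```

Run:
```python
from h import *
w=cam("wrist");s=cam("scene");t=cam("top");o=pose();ot,Rr=trayT();print(o[0],o[2]["time"],(Rr.T@(o[0]-ot)).round(3))
a=cv2.resize(w["img"],(800,500))[0:400]
b=cv2.resize(s["img"][150:262,255:395],(250,200),interpolation=cv2.INTER_CUBIC);c=cv2.resize(t["img"][130:270,230:405],(250,200),interpolation=cv2.INTER_CUBIC)
z=np.zeros((200,800,3),np.uint8);z[:,:250]=b;z[:,260:510]=c;save("fin",np.vstack([a,z]));np.save('fin.npy',w,allow_pickle=True)
```

```text
[0.36141304 0.00285977 0.15385511] 39.2 [-0.124  0.002  0.153]
```

View pics/fin.png

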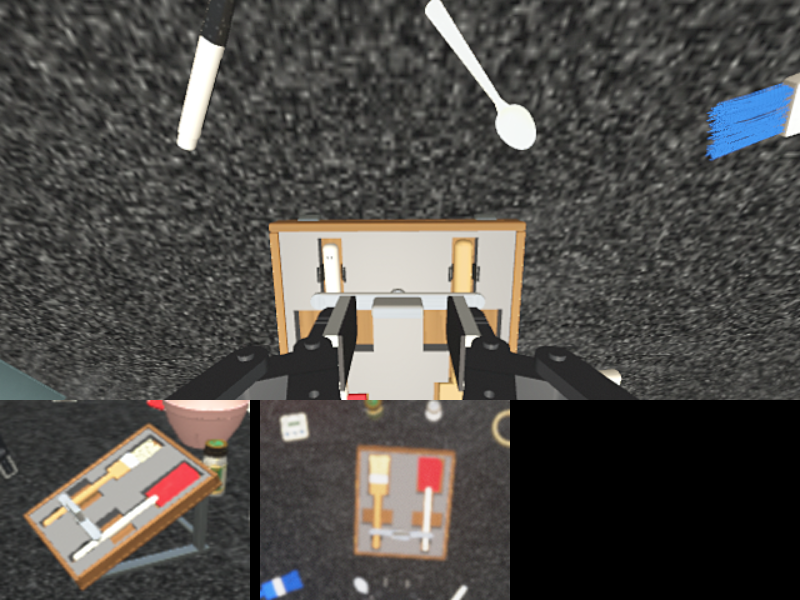

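The last picture shows both tools in their own recesses, with the bar level across both handles from (312,300) to (485,301), parallel to the lower rim. The timer, the jar, the shaker and the roll of tape are where they were, and the gripper is clear. Handing in.

```bash
python3 -c "
from h import *
print(workorder.sign_off())"
```

```text
the job is handed in; nothing more can be done
None
```

The brush and the spatula are pressed home in their own recesses and the bar is turned to about 90° across both handles; I handed the job in at about 39 s on the robot's clock, with the bystanders untouched, and the judge's verdict was not shown.

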